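# Load the bead press bed

### The arm

A 6-joint arm with a two-finger parallel gripper is mounted at the origin on a cart in front of the work surface, level with it; the furniture and walls round the work are solid. World frame = base frame: x ahead of the robot, y to its left, z up, the work surface at z = 0. Lengths are in mm, angles in rad, forces in N, time in s.
With the tool pointing down it reaches from about 350 to 875 mm from the base axis. Payload 4.2 kg.
Tool frame: the origin (TCP) lies at the very end of the fingers, on their centre line; the grasp point (between the pads) lies 19 mm behind it; z points along the fingers, y is the direction in which the jaws open and shut (so a half turn about z gives the same grasp; the last joint's range is limited). The gripper opens to 85 mm and grips with 20 to 120 N. Pads are 22 mm wide; open, the fingers measure 114 mm over their backs; the gripper's body (76 mm by 85 mm) begins 54 mm behind the grasp point. The pads swing forward as they close: fully open they stand 13 mm farther back than shut.
Start: joints at [-0.924, 0.385, 0.008, 0, -1.194, -0.259], TCP at [236.359, -578.562, 231.312] pointing down, gripper open.
Joint ranges: [-3.14, 3.14], [-1.21, 2.06], [-1.07, 1.41], [-3.16, 2.05], [-2.99, -0.16], [-3.1, 3.1]. Speed limits (rad/s): [2.79, 2.79, 3.14, 3.14, 3.14, 3.14].

### API

Orientations are given as a unit quaternion [x, y, z, w].
In Python, from bench import arm, optics, job gives the robot as it stands.
- The arm moves only by the tool send_rows, never from a script. Its argument "steps" is a list that holds one entry, the list of rows, each a list of 5 numbers: the shift along the tool's x, y, z in cm, then the turn about the tool's z in rad, then the opening, from 0 (shut) to 1 (fully open). A call has 1 to 10 rows; each row shifts and turns the pose as measured when the row begins, along the tool's axes as they then stand; what a row does not reach is not made up. A row lasts 1/12 s, in which the tool goes at most 41.7 mm and 7.16 degrees, less where a joint would pass 70% of its speed; a pose out of reach is approached as far as the arm can. A call with a gripper value outside its range is refused whole. The fingers move at their own pace and stop on an object; the grip force is fixed at half the most. Time passes only in rows, so rows that do not move let the fingers close. It gives the time, the measured TCP pose, the force and the opening at its end, in the units of the state.
- arm.read_state(): the state, without advancing time (a new reading comes with each control period).
- optics.get_image(name): name is "side" or "top"; returns (picture, depth): 400x640x3 uint8, blue, green, red; 400x640 float32, mm along the optical axis (not along the pixel's ray), 0 where there is no reading.
- optics.get_calibration(name): a dict with "K" (3x3 intrinsics, pixels), "rvec" (rotation vector, rad) and "tvec" (3), from world to camera coordinates, as OpenCV has them. Camera axes: x right, y down, z forward; pixel columns grow to the right and rows downward; lengths in mm; the calibration is good to about 2 mm. A picture is of the moment at which its call begins. get_calibration takes no time and is no camera call.
- job.job_done(): hands the job in, once; it reports no verdict.
The state is a dict: "clock": time; "joints": joint angles; "joint_vel": joint speeds; "joint_efforts": joint torques, N m; "position": TCP position; "ee_rot": TCP orientation; "contact_force": force on the tool from outside, world axes, zero at the start; "wrist_torque": the same for the moment, N m; "gripper_width": finger opening in mm.
Only numpy, scipy, OpenCV 4.12 (cv2) and the standard library are available. Lean on these libraries where they do the work, as an engineer would, in place of code of your own. Each camera call takes 0.05 s, during which the arm holds its last target. There are 200 camera calls.

### The job

Get the press bed ready for a run: first lift the bristle puck and the black graphite mould off the blue press bed and set them down, right way up, on the green parking pad. Then put every hexagonal die that is out on the bench into a pocket of the bed, one die to a pocket, shuffling it until it drops fully home and sits flat and released. Last, turn the red lock knob at the end of the bed clockwise as far as it goes; do not knock the little green hinged tin about.

Things in the scene. Friction and masses are not known exactly. Their poses are not given: they have to be found in the camera images.
- press_bed: Blue steel press bed, 84 x 250 x 22 mm, fixed on a thin metal sheet (4 mm above the bench). Origin: centre of its underside; x across it (84 mm), y along it (250 mm), z up. Three hexagonal pockets at y = -80, 0, +80 mm, each 53 mm across flats and 14 mm deep (rim 22 mm, floor 8 mm above the origin), square-edged. Two flats of each face +y and -y of the bed, so corners point along x.
- pocket_0 (a point): Centre of the floor of the hexagonal pocket at y = -80 mm of the bed, 8 mm above the bed's underside; axes as the bed's. Any die fits any pocket, when its yaw equals the bed's or differs by a multiple of 60 degrees, to within about 3 degrees; the play is about 1.5 mm each way.
- pocket_1 (a point): Centre of the floor of the hexagonal pocket at y = 0 mm of the bed, 8 mm above the bed's underside; axes as the bed's. Any die fits any pocket, when its yaw equals the bed's or differs by a multiple of 60 degrees, to within about 3 degrees; the play is about 1.5 mm each way.
- pocket_2 (a point): Centre of the floor of the hexagonal pocket at y = 80 mm of the bed, 8 mm above the bed's underside; axes as the bed's. Any die fits any pocket, when its yaw equals the bed's or differs by a multiple of 60 degrees, to within about 3 degrees; the play is about 1.5 mm each way.
- die_0: Hexagonal die, 0.3 kg (absent ones: None). Black body 50 mm across flats, 26 mm high; on top a brass grip bar 42 mm long (x), 18 mm thick (y), 26 to 56 mm above the underside. Origin: centre of the underside, z up. Two flats of the body face +y and -y, corners point along x. Starts standing on the metal sheet. Fully home, its origin is at the pocket floor.
- die_1: Hexagonal die, 0.3 kg (absent ones: None). Black body 50 mm across flats, 26 mm high; on top a brass grip bar 42 mm long (x), 18 mm thick (y), 26 to 56 mm above the underside. Origin: centre of the underside, z up. Two flats of the body face +y and -y, corners point along x. Starts standing on the metal sheet. Fully home, its origin is at the pocket floor.
- die_2: Hexagonal die, 0.3 kg (absent ones: None). Black body 50 mm across flats, 26 mm high; on top a brass grip bar 42 mm long (x), 18 mm thick (y), 26 to 56 mm above the underside. Origin: centre of the underside, z up. Two flats of the body face +y and -y, corners point along x. Starts standing on the metal sheet. Fully home, its origin is at the pocket floor.
- lock_knob (a joint): Turn of the red lock knob at the +y end of the bed, rad: 0 unlocked (starts at 0 to 0.15), 1.4 locked, at its stop; grows as it is turned clockwise seen from above. It turns easily and stays where it is left.
- lock_knob_grip (a point): On the knob's upright axis (151 mm from the bed's origin along its +y), at the height to grip, 37 mm above the bed's underside; turns with the knob. Grip: an upright red bar 40 mm long, 14 mm thick, top 7 mm above this point; at joint value 0 the bar lies along the bed's x. Room for a finger is about 35 mm either side of the axis, so open the gripper only part way.
- bristle_puck: Black round puck with bristles on top, 62 mm diameter, 25 mm high. Origin: centre of its underside, z up. Starts upright on top of the press bed (22 mm above the bed's origin), in the way of the pockets.
- graphite_mould: Black graphite block with two hollows, 52 x 100 x 20 mm. Origin: centre of its underside; x across (52 mm), y along (100 mm), z up, hollows upward. Starts flat on top of the press bed (22 mm above the bed's origin), in the way of the pockets.
- parking_pad: Green pad with a cork face, 130 x 90 mm and 4 mm thick, fixed to the bench. Origin: centre of its underside; x along its 130 mm, y along its 90 mm. The parked things may overhang it, their middles must be over it.
- framed_pane: Framed pane, fixed, 250 mm high, standing at the back left from about (x 0.58, y 0.15) to (0.71, 0.03) m; origin at the middle of its foot. Do not swing into it on the way from the start pose. Mind also the big duct mouth over the back right: its lowest edge hangs 0.17 m above the bench, from x = 0.62 m backward, between y = -0.30 and -0.60 m.
- hinged_tin: Small green hinged tin, 67 x 95 x 23 mm, loose on the bench; a bystander. Origin: centre of its underside.

How it is judged:
By the outcome, as a careful person would: the job done as asked, in the order asked, and still so for the second after the job is handed in, with the robot touching nothing.
Of die_0, die_1, die_2 only 2 to 3 are there at a start; the rules pass over those that are not, and their reading is None.
At some moment in a run one of die_0, die_1 may be knocked a few centimetres aside while the robot is not near it.
It also fails if it takes over 210 s, if anything falls off the work surface, if the arm or the gripper's body presses on something with over 40 N, if the wrist force passes 120 N, or if a joint passes its speed limit or range.

## Working session

There is one attempt and no reset: what is moved stays moved. The work goes in short steps, Python scripts to look and compute and a tool call to move; the robot and the scene stay as the last step left them, time stands still between calls to the robot, and variables do not carry over. Pictures are saved under pics/ and viewed, about 12 in all and at most 16, crops included, and the job is handed in when it is done.

Besides the shell and the picture viewer there is one more tool, called as a command line: name --argument value ..., lists and objects as JSON in quotes. send_rows: Moves the arm, as the interface text tells. Its arguments: {"type":"object","properties":{"steps":{"type":"array","items":{"type":"array","items":{"type":"array","items":{"type":"number"}}}}},"required":["steps"]}

```bash
ls; mkdir -p pics
cat > h.py <<'E'
import numpy as np, cv2
from scipy.spatial.transform import Rotation as R
from bench import arm, optics, job
def cam(n):
    c=optics.get_calibration(n); Rm=cv2.Rodrigues(np.array(c["rvec"],float))[0]
    return np.array(c["K"],float),Rm,np.array(c["tvec"],float).ravel()
def ray(n,uv,z):
    "pixels -> world points on plane z"
    K,Rm,t=cam(n); uv=np.atleast_2d(uv).astype(float)
    d=(np.linalg.inv(K)@np.c_[uv,np.ones(len(uv))].T).T@Rm; o=-Rm.T@t
    return o+d*((z-o[2])/d[:,2])[:,None]
def proj(n,P):
    K,Rm,t=cam(n); q=(np.atleast_2d(P)@Rm.T+t)@K.T; return q[:,:2]/q[:,2:]
def cloud(n,dep):
    "world point per pixel from the depth"
    K,Rm,t=cam(n); v,u=np.mgrid[:400,:640]
    p=np.stack([u,v,np.ones_like(u)],-1)@np.linalg.inv(K).T*dep[...,None]
    return (p-t)@Rm
E
python3 - <<'E'
from h import *
s=arm.read_state(); print(s)
for n in("top","side"):
    im,d=optics.get_image(n); cv2.imwrite(f"pics/{n}0.png",im); np.savez(f"pics/{n}0",im=im,d=d)
    K,Rm,t=cam(n); print(n,K.tolist(),-Rm.T@t, Rm[2],(d>0).mean())
E
```

```text
pics
{'clock': 0.0, 'joints': array([-9.24400215e-01,  3.85562859e-01,  6.62132159e-03, -5.04774176e-04,
       -1.19399384e+00, -2.58596746e-01]), 'joint_vel': array([-1.90518278e-03, -3.12764578e-05, -8.49125510e-04, -7.85678613e-04,
       -1.07495222e-04,  3.66465409e-04]), 'joint_efforts': array([-8.87618498e-04, -3.92286623e+01,  1.88396949e+01,  4.18623760e+00,
       -4.72420346e-03,  1.65929708e-05]), 'position': array([ 236.14072194, -578.04095227,  230.21515766]), 'ee_rot': array([-1.92595466e-01,  9.81277630e-01,  1.06444962e-03, -2.56636930e-04]), 'contact_force': array([-0.03335744, -1.38552954,  0.83600233]), 'wrist_torque': array([-0.00243461, -0.01544187,  0.01902738]), 'gripper_width': 85.42715882049733}
top [[375.8727207837959, 0.0, 318.49248971325403], [0.0, 375.8727207837959, 203.26384148099777], [0.0, 0.0, 1.0]] [ 472.07525526 -154.22828379  959.36464844] [ 0.03606995 -0.03577937 -0.99870856] 0.9960859375
side [[416.5386213838656, 0.0, 329.3559443160192], [0.0, 416.5386213838656, 196.83089695685626], [0.0, 0.0, 1.0]] [539.62782035 544.1214     629.00192681] [-0.0145753  -0.77751716 -0.62869279] 0.99591796875
```

View pics/top0.png

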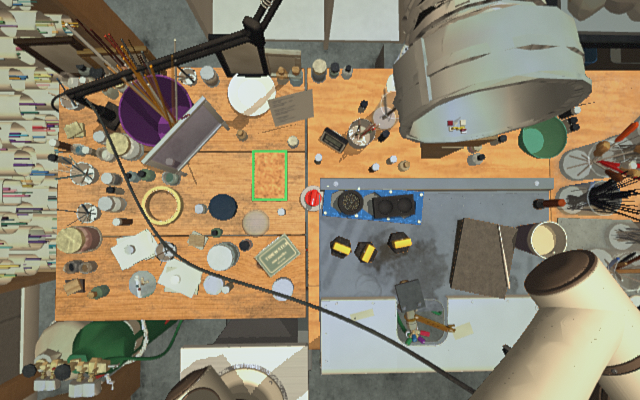

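View pics/side0.png

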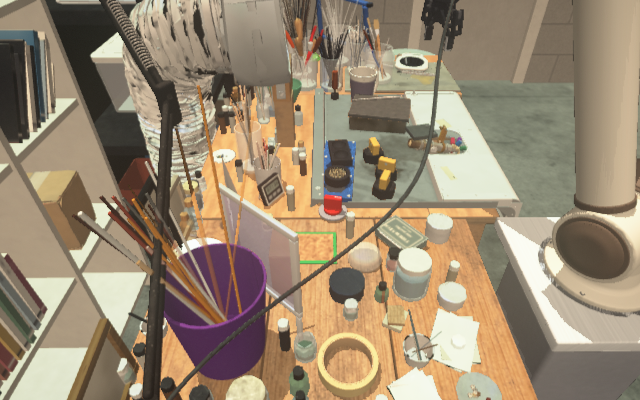

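Top view: bed at (320–422, 190–222), knob at (313,198), puck (349,203), mould (395,206), three dies at (341,247), (367,251), (401,241), pad (252–287, 151–201) and tin (279,254). Side view agrees: three dies, with the knob near (333,205). Next I measure them.

```bash
cat > m.py <<'E'
from h import *
def masks(im):
    h=cv2.cvtColor(im,cv2.COLOR_BGR2HSV)
    return dict(brass=cv2.inRange(h,(20,120,120),(32,255,255)),blue=cv2.inRange(h,(98,120,60),(118,255,255)),
      green=cv2.inRange(h,(50,130,120),(75,255,255)),red=cv2.inRange(h,(0,170,130),(5,255,255))|cv2.inRange(h,(175,170,130),(180,255,255)))
def rects(n,m,z,box,amin=15):
    mm=np.zeros_like(m); x0,y0,x1,y1=box; mm[y0:y1,x0:x1]=m[y0:y1,x0:x1]
    out=[]
    for c in cv2.findContours(mm,cv2.RETR_EXTERNAL,cv2.CHAIN_APPROX_NONE)[0]:
        if cv2.contourArea(c)<amin: continue
        P=ray(n,c[:,0,:],z)[:,:2].astype(np.float32)
        (cx,cy),(w,l),a=cv2.minAreaRect(P)
        if w>l: w,l,a=l,w,a-90
        out.append((cx,cy,w+2.5,l+2.5,(a+90)%180))   # a = yaw of the long side, deg
    return out
def bars(im):
    return rects("top",masks(im)["brass"],60,(322,225,430,280),20)
E
python3 - <<'E'
from m import *
z=np.load("pics/top0.npz"); im,d=z["im"],z["d"]; m=masks(im); C=cloud("top",d)
p=lambda k,L:[print(k,np.round(r,1)) for r in L]
p("brass z60",bars(im))
p("blue z26",rects("top",m["blue"],26,(305,180,435,235),5))
b=np.zeros_like(m["blue"]);b[180:235,315:435]=m["blue"][180:235,315:435]
pts=np.argwhere(b)[:,::-1]; P=ray("top",pts,26)[:,:2].astype(np.float32); print("blue all",cv2.minAreaRect(P))
p("red z48",rects("top",m["red"],48,(300,180,330,215),5)); p("green z4",rects("top",m["green"],4,(240,140,300,210),5))
for k,(u,v) in dict(puck=(349,203),mould=(395,206),d0=(341,247),d1=(367,251),d2=(401,241),tin=(279,254),knob=(313,198),cable1=(250,290),cable2=(180,255),sheet=(380,280),bedend=(421,210),pad=(270,175),puckleft=(322,195)).items(): print(k,C[v,u].round(0))
c=cv2.resize(im[170:280,240:440],None,fx=4,fy=4,interpolation=cv2.INTER_CUBIC); cv2.imwrite("pics/crop1.png",c)
E
```

```text
brass z60 [ 384.3 -304.2   19.7   44.3  152.6]
brass z60 [ 397.  -241.    21.    43.4   67. ]
brass z60 [ 408.2 -388.    21.1   42.6  103.3]
blue z26 [ 504.5 -323.4   84.5  251.    84.3]
blue all ((504.456298828125, -323.4195556640625), (248.53712463378906, 82.02070617675781), 84.29341125488281)
red z48 [ 519.1 -170.    34.1   39.   179.7]
green z4 [579.1 -63.1  88.7 129.9 179.8]
puck [ 505. -261.   50.]
mould [ 497. -375.   46.]
d0 [ 400. -240.   61.]
d1 [ 390. -302.   60.]
d2 [ 413. -384.   60.]
tin [381. -89.  25.]
knob [ 518. -174.   47.]
cable1 [289. -15.  -1.]
cable2 [379. 160.   1.]
sheet [ 311. -343.    5.]
bedend [ 488. -444.   30.]
pad [579. -66.   6.]
puckleft [ 527. -197.   10.]
```

View pics/crop1.png

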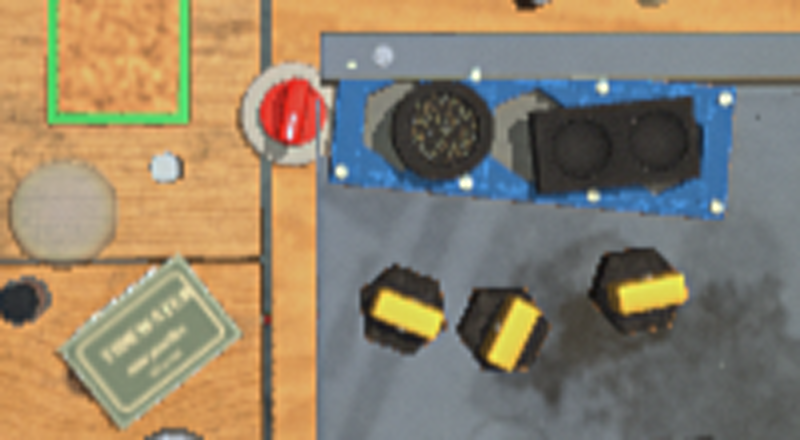

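```bash
cat >> m.py <<'E'
def blob(d,lo,hi,z,xr,yr):
    C=cloud("top",d); m=((C[...,2]>lo)&(C[...,2]<hi)&(C[...,0]>xr[0])&(C[...,0]<xr[1])&(C[...,1]>yr[0])&(C[...,1]<yr[1])&(d>0)).astype(np.uint8)*255
    out=[]
    for c in cv2.findContours(m,cv2.RETR_EXTERNAL,cv2.CHAIN_APPROX_NONE)[0]:
        if cv2.contourArea(c)<60: continue
        P=ray("top",c[:,0,:],z)[:,:2].astype(np.float32); (x,y),(w,l),a=cv2.minAreaRect(P)
        if w>l: w,l,a=l,w,a-90
        out.append((x,y,w+2.5,l+2.5,(a+90)%180)+cv2.minEnclosingCircle(P)[0])
    return np.round(out,1)
def go(x,y,z,jaw=None):
    "what to send: tool-frame shift in cm and turn in rad, to reach TCP x,y,z mm and jaw angle deg"
    s=arm.read_state(); r=R.from_quat(s["ee_rot"]); ya=r.as_matrix()[:,1]; cur=np.degrees(np.arctan2(ya[1],ya[0]))
    t=0 if jaw is None else -np.radians((jaw-cur+90)%180-90)
    print("t%.1f pos"%s["clock"],s["position"].round(1),"jaw %.1f"%(cur%180),"w %.1f"%s["gripper_width"],"F",s["contact_force"].round(1),"tilt",r.as_matrix()[:2,2].round(3),"j",s["joints"].round(2))
    D=np.array([x,y,z])-s["position"]
    print(" shift cm",(r.inv().apply(D)/10).round(2),"turn %.3f"%t,"| rot after turn, shift cm",((r*R.from_rotvec([0,0,t])).inv().apply(D)/10).round(2))
E
python3 - <<'E'
from m import *
z=np.load("pics/top0.npz"); im,d=z["im"],z["d"]; C=cloud("top",d)
print("bed things z46\n",blob(d,38,60,46,(445,560),(-450,-215)))
print("z51\n",blob(d,38,60,51,(445,560),(-450,-215)))
print("tin",blob(d,15,40,23,(330,440),(-150,-40)))
print("rail z",C[183,330:520:30,2].round(0), C[183,330:520:30,0].round(0))
h=C[...,2]; m=(h>30)&(C[...,0]>250)&(C[...,0]<660)&(C[...,1]>-460)&(C[...,1]<0)
n,l,st,ce=cv2.connectedComponentsWithStats(m.astype(np.uint8))
for i in range(1,n):
    if st[i,4]>5: q=C[l==i]; print("tall",q.min(0).round(0),q.max(0).round(0))
zs=np.load("pics/side0.npz"); print("side bars",np.round(rects("side",masks(zs["im"])["brass"],60,(340,120,420,210),10),1)); print("proj bar tops",proj("side",[[397,-241,60],[384.3,-304.2,60],[408.2,-388,60],[504.5,-323.4,26]]).round(0))
go(500,-380,231,175)
E
```

```text
bed things z46
 [[ 497.7 -370.7   54.4  103.7   95.3  498.  -369.8]
 [ 507.8 -265.2   61.1   63.8   89.7  507.7 -264.5]]
z51
 [[ 497.6 -369.5   54.1  103.1   95.3  497.8 -368.6]
 [ 507.6 -264.6   60.8   63.4   89.7  507.5 -263.9]]
tin [[379.1 -84.2  69.3  97.2 128.1 380.6 -87.4]]
rail z [ 30.  31.  31.  28.  27. 959.  26.] [556. 556. 555. 555. 555. 472. 555.]
tall [ 472. -460.   31.] [ 660. -154.  959.]
tall [ 472. -289.   82.] [ 660. -154.  959.]
tall [ 644. -319.   30.] [ 660. -263.   65.]
tall [ 648. -135.   31.] [ 660. -113.   39.]
tall [ 472. -257.   31.] [ 659. -154.  959.]
tall [ 605. -193.   33.] [ 623. -177.   69.]
tall [ 605. -378.   30.] [ 620. -362.   53.]
tall [ 472. -414.   30.] [ 610. -154.  959.]
tall [ 584. -334.   32.] [ 601. -315.   65.]
tall [ 556. -284.   30.] [ 566. -281.   31.]
tall [ 558. -316.   30.] [ 566. -309.   32.]
tall [ 550. -412.   30.] [ 565. -396.   33.]
tall [ 558. -424.   30.] [ 568. -409.   34.]
tall [ 558. -445.   30.] [ 568. -434.   33.]
tall [ 472. -452.   30.] [ 565. -154.  959.]
tall [ 558. -362.   30.] [ 563. -354.   32.]
tall [ 548. -236. 
[... 222 characters left out ...]
  30.] [475. -14. 959.]
tall [ 384. -412.   30.] [ 472. -154.  959.]
tall [ 370. -267.   30.] [ 472. -154.  959.]
tall [390. -20.  32.] [417.  -0.  54.]
tall [ 360. -332.   30.] [ 472. -154.  959.]
tall [ 267. -460.   32.] [472.  -0. 959.]
tall [ 250. -431.   43.] [ 472. -154.  959.]
side bars [[ 395.  -242.7   16.7   42.8   67.8]
 [ 383.4 -303.9   17.1   41.1  146.9]
 [ 407.1 -389.9   17.7   42.8  102. ]]
proj bar tops [[384. 175.]
 [387. 159.]
 [374. 141.]
 [337. 167.]]
t0.1 pos [ 236.1 -578.1  230.3] jaw 112.2 w 85.3 F [ 0.5 -0.5 -0.3] tilt [-0.001  0.002] j [-0.92  0.39  0.01 -0.   -1.19 -0.26]
 shift cm [-31.92   8.37  -0.06] turn -1.096 | rot after turn, shift cm [-22.03 -24.56  -0.06]
```

send_rows --steps '[[[-3.2,0.94,0,0,0.8],[-3.2,0.94,0,0,0.8],[-3.2,0.94,0,0,0.8],[-3.2,0.94,0,0,0.8],[-3.2,0.94,0,0,0.8],[-3.2,0.94,0,0,0.8],[-3.2,0.94,0,0,0.8],[-3.2,0.94,0,0,0.8],[-3.2,0.94,0,0,0.8],[-3.2,0.94,0,0,0.8]]]'

```text
clock: 0.93
position: [501.1, -364.2, 224.0]
ee_rot: [-0.186, 0.983, 0.006, -0.004]
contact_force: [-0.3, -1.0, -0.4]
gripper_width: 68.1
```

send_rows --steps '[[[0,0,0,-0.12,0.8],[0,0,0,-0.12,0.8],[0,0,0,-0.12,0.8],[0,0,0,-0.12,0.8],[0,0,0,-0.12,0.8],[0,0,0,-0.12,0.8],[0,0,0,-0.12,0.8],[0,0,0,-0.12,0.8],[0,0,0,-0.12,0.8],[0,0,0,-0.12,0.8]]]'

```text
clock: 1.77
position: [505.9, -355.2, 216.2]
ee_rot: [0.726, -0.688, -0.013, 0.001]
contact_force: [-0.0, 0.6, -0.3]
gripper_width: 68.5
```

```bash
python3 -c "
from m import *
go(498,-370,100,5.3)"
```

```text
t1.8 pos [ 505.9 -355.2  216.2] jaw 3.1 w 68.5 F [-0.   0.6 -0.3] tilt [-0.02   0.017] j [-0.36  0.4  -0.01 -0.01 -1.19  0.41]
 shift cm [ 1.65  0.64 11.6 ] turn -0.038 | rot after turn, shift cm [ 1.62  0.7  11.6 ]
```

send_rows --steps '[[[0.4,0.2,2.9,-0.02,0.8],[0.4,0.2,2.9,-0.02,0.8],[0.4,0.2,2.9,0,0.8],[0.4,0.1,2.9,0,0.8],[0,0,0,0,0.8]]]'

```text
clock: 2.18
position: [498.6, -370.2, 97.1]
ee_rot: [0.742, -0.67, -0.012, -0.001]
contact_force: [-0.6, 0.8, -1.8]
gripper_width: 68.3
```

```bash
python3 -c "
from m import *
go(498,-370,33,5.3)"
```

```text
t2.2 pos [ 498.6 -370.2   97.1] jaw 5.8 w 68.3 F [-0.6  0.8 -1.8] tilt [-0.016  0.016] j [-0.38  0.51 -0.15 -0.01 -0.93  0.49]
 shift cm [ 0.09 -0.03  6.41] turn 0.009 | rot after turn, shift cm [ 0.09 -0.03  6.41]
```

send_rows --steps '[[[0,0,2.5,0,0.8],[0,0,2.2,0,0.8],[0.1,0,1.5,0,0.8],[0,0,0.5,0,0.8],[0,0,0,0,0.8]]]'

```text
clock: 2.6
position: [499.4, -371.3, 31.0]
ee_rot: [0.742, -0.67, -0.01, 0.0]
contact_force: [0.2, -0.2, -0.5]
gripper_width: 68.3
```

```bash
python3 -c "
from m import *
go(498,-370,30,5.3)
im,d=optics.get_image('side');cv2.imwrite('pics/s1.png',cv2.resize(im[90:260,240:460],None,fx=3.5,fy=3.5))"
```

```text
t2.6 pos [ 499.4 -371.3   31. ] jaw 5.9 w 68.3 F [ 0.2 -0.2 -0.5] tilt [-0.016  0.014] j [-0.38  0.59 -0.21 -0.01 -0.8   0.49]
 shift cm [-0.14  0.13  0.11] turn 0.010 | rot after turn, shift cm [-0.14  0.13  0.11]
```

View pics/s1.png

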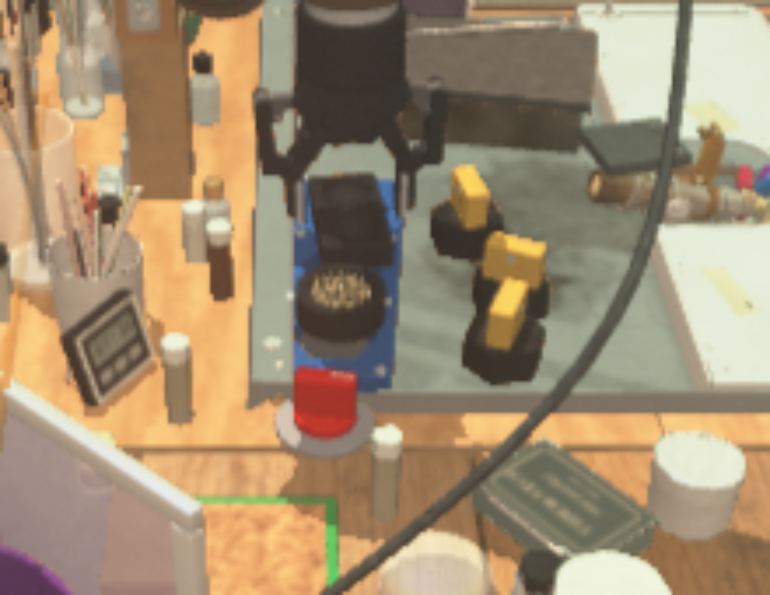

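The fingers stand either side of the mould at (345,210 in the crop). I close and lift.

send_rows --steps '[[[0,0,0.15,0,0],[0,0,0,0,0],[0,0,0,0,0],[0,0,0,0,0],[0,0,0,0,0],[0,0,0,0,0]]]'

```text
clock: 3.15
position: [502.2, -372.1, 35.5]
ee_rot: [0.743, -0.67, -0.006, -0.001]
contact_force: [0.3, -0.5, -1.7]
gripper_width: 50.2
```

send_rows --steps '[[[0,0,-1,0,0],[0,0,-2,0,0],[0,0,-3,0,0],[0,0,-3,0,0],[0,0,-2,0,0],[0,0,0,0,0]]]'

```text
clock: 3.65
position: [501.1, -372.8, 150.0]
ee_rot: [0.742, -0.67, -0.01, -0.0]
contact_force: [0.8, -0.0, -1.5]
gripper_width: 50.2
```

```bash
python3 -c "
from m import *
go(545,-63,140,0)"
```

```text
t3.6 pos [ 501.1 -372.8  150. ] jaw 5.9 w 50.2 F [ 0.8 -0.  -1.5] tilt [-0.014  0.013] j [-0.38  0.46 -0.09 -0.01 -1.04  0.49]
 shift cm [-30.35  -7.55   1.34] turn 0.103 | rot after turn, shift cm [-30.96  -4.4    1.34]
```

send_rows --steps '[[[-1.5,-0.38,0,0.02,0],[-3,-0.6,0,0.02,0],[-3.2,-0.6,0,0.02,0],[-3.5,-0.6,0,0.02,0],[-3.5,-0.6,0,0.02,0],[-3.5,-0.6,0,0,0],[-3.5,-0.5,0,0,0],[-3.5,-0.5,0,0,0],[-2.5,-0.4,0,0,0],[-1.2,-0.2,0,0,0]]]'

```text
clock: 4.48
position: [540.4, -73.3, 147.2]
ee_rot: [-0.702, 0.712, 0.012, -0.002]
contact_force: [0.3, -0.1, -2.6]
gripper_width: 50.4
```

```bash
python3 -c "
from m import *
go(545,-63,60,0)
im,d=optics.get_image('top');cv2.imwrite('pics/t2.png',im[120:320,200:460])"
```

```text
t4.5 pos [540.4 -73.3 147.2] jaw 179.2 w 50.4 F [ 0.3 -0.1 -2.6] tilt [-0.019  0.015] j [ 0.15  0.34 -0.28 -0.02 -0.97 -0.15]
 shift cm [-0.91 -0.61  8.72] turn -0.015 | rot after turn, shift cm [-0.9  -0.62  8.72]
```

View pics/t2.png

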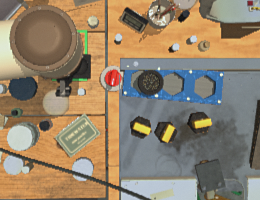

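The mould is held over the pad (dark block at (75,70)), and two pockets now show clear. I lower it.

send_rows --steps '[[[-0.5,-0.3,2.5,0,0],[-0.4,-0.2,3.5,0,0],[0,0,3,0,0],[0,0,1.5,0,0],[0,0,0.8,0,0],[0,0,0,0,0]]]'

```text
clock: 5.03
position: [543.3, -59.5, 28.7]
ee_rot: [-0.704, 0.711, 0.012, -0.001]
contact_force: [-0.9, -0.4, -2.5]
gripper_width: 50.5
```

```bash
python3 -c "
from m import *
go(545,-63,15,0)"
```

```text
t5.0 pos [543.3 -59.5  28.7] jaw 179.4 w 50.5 F [-0.9 -0.4 -2.5] tilt [-0.018  0.016] j [ 0.18  0.49 -0.4  -0.03 -0.69 -0.16]
 shift cm [ 0.37 -0.2   1.36] turn -0.010 | rot after turn, shift cm [ 0.37 -0.19  1.36]
```

send_rows --steps '[[[0,0,0.5,0,0],[0,0,0.4,0,0],[0,0,0.3,0,0],[0,0,0.2,0,0],[0,0,0,0,0]]]'

```text
clock: 5.45
position: [545.1, -60.2, 16.1]
ee_rot: [-0.703, 0.711, 0.01, 0.001]
contact_force: [0.9, -0.4, -1.9]
gripper_width: 50.0
```

```bash
python3 -c "
from m import *
go(545,-63,15,0)"
```

```text
t5.5 pos [545.1 -60.2  16.1] jaw 179.4 w 50.0 F [ 0.9 -0.4 -1.9] tilt [-0.013  0.016] j [ 0.18  0.51 -0.41 -0.03 -0.66 -0.16]
 shift cm [0.29 0.01 0.11] turn -0.011 | rot after turn, shift cm [0.29 0.01 0.11]
```

send_rows --steps '[[[0,0,0.2,0,0],[0,0,0.1,0,0]]]'

```text
clock: 5.62
position: [546.1, -60.1, 14.3]
ee_rot: [-0.703, 0.711, 0.009, 0.002]
contact_force: [-0.5, -1.1, -2.6]
gripper_width: 50.2
```

send_rows --steps '[[[0,0,0,0,0.3],[0,0,0,0,0.5],[0,0,0,0,0.7],[0,0,0,0,0.75],[0,0,-1,0,0.75],[0,0,-3,0,0.75],[0,0,-3,0,0.75],[0,0,-3,0,0.75],[0,0,-2,0,0.75],[0,0,0,0,0.75]]]'

```text
clock: 6.45
position: [549.2, -62.6, 145.2]
ee_rot: [-0.704, 0.71, 0.007, 0.003]
contact_force: [0.5, -0.7, 0.1]
gripper_width: 64.0
```

```bash
python3 -c "
from m import *
go(508,-264.5,140,80)"
```

```text
t6.5 pos [549.2 -62.6 145.2] jaw 179.5 w 64.0 F [ 0.5 -0.7  0.1] tilt [-0.004  0.014] j [ 0.17  0.34 -0.28 -0.02 -0.95 -0.17]
 shift cm [20.23  3.96  0.26] turn -1.404 | rot after turn, shift cm [-0.55 20.61  0.26]
```

send_rows --steps '[[[1.5,0.3,0,0.05,1],[2.4,0.35,0,0.1,1],[2.4,0.1,0,0.12,1],[2.4,-0.2,0,0.12,1],[2.3,-0.5,0,0.12,1],[2.2,-0.7,0,0.12,1],[2.2,-1,0,0.12,1],[2,-1.2,0,0.12,1],[1.5,-1,0,0.12,1],[0,0,0,0.12,1]]]'

```text
clock: 7.28
position: [505.1, -264.2, 151.5]
ee_rot: [-0.204, 0.979, 0.006, 0.007]
contact_force: [0.5, -0.1, -0.3]
gripper_width: 85.3
```

```bash
python3 -c "
from m import *
go(508,-264.5,140,86)
im,d=optics.get_image('top');np.savez('pics/t3',im=im,d=d); print(blob(d,15,60,24,(490,640),(-130,10)),blob(d,38,60,50,(455,560),(-310,-215)),bars(im))"
```

```text
t7.3 pos [ 505.1 -264.2  151.5] jaw 113.6 w 85.3 F [ 0.5 -0.1 -0.3] tilt [0.011 0.014] j [-0.21  0.36 -0.24 -0.02 -0.96 -0.94]
 shift cm [-0.24 -0.15  1.15] turn 0.481 | rot after turn, shift cm [-0.28 -0.02  1.15]
[] [] [(384.30865478515625, -304.1646423339844, 19.69419288635254, 44.27728271484375, 152.63862228393555), (396.9825439453125, -240.98312377929688, 20.64752197265625, 43.441200256347656, 67.8282699584961), (408.19635009765625, -388.0598449707031, 20.702136993408203, 42.78934097290039, 101.90931224822998)]
```

send_rows --steps '[[[-0.1,0,1.5,0.12,1],[-0.1,0,2.5,0.12,1],[0,0,2.5,0.12,1],[0,0,2,0.11,1],[0,0,1,0,1],[0,0,0,0,1]]]'

```text
clock: 7.83
position: [511.1, -261.8, 57.7]
ee_rot: [0.029, 0.999, 0.006, 0.01]
contact_force: [0.7, -0.1, 1.1]
gripper_width: 85.2
```

```bash
python3 -c "
from m import *
go(508,-264.5,33,86)
im,d=optics.get_image('side');cv2.imwrite('pics/s3.png',cv2.resize(im[130:300,250:450],None,fx=3,fy=3))"
```

```text
t7.8 pos [ 511.1 -261.8   57.7] jaw 86.6 w 85.2 F [ 0.7 -0.1  1.1] tilt [0.021 0.011] j [-0.2   0.48 -0.33 -0.02 -0.74 -1.41]
 shift cm [ 0.34 -0.31  2.46] turn 0.011 | rot after turn, shift cm [ 0.34 -0.32  2.46]
```

View pics/s3.png

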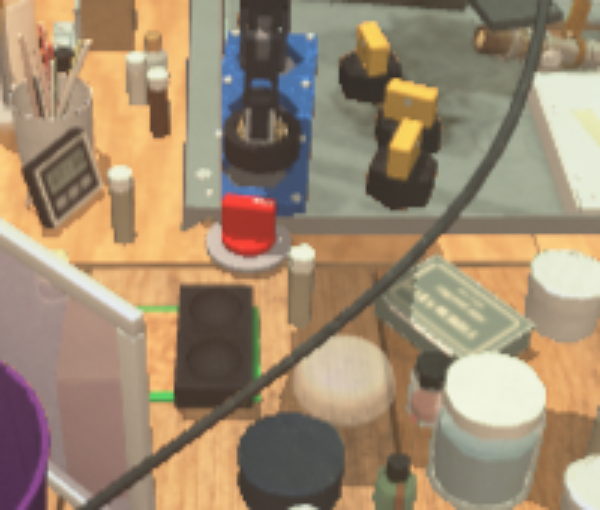

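The mould sits upright on the pad (215,345), and the near finger stands at the puck's front (262,130). I go on down.

send_rows --steps '[[[0.2,-0.2,1,0,1],[0.1,-0.1,0.8,0,1],[0,0,0.6,0,1],[0,0,0,0,1]]]'

```text
clock: 8.22
position: [511.6, -265.2, 36.5]
ee_rot: [0.025, 1.0, 0.005, 0.015]
contact_force: [-0.5, -0.5, 0.1]
gripper_width: 85.7
```

```bash
python3 -c "
from m import *
go(508,-264.5,33,86)"
```

```text
t8.2 pos [ 511.6 -265.2   36.5] jaw 87.2 w 85.7 F [-0.5 -0.5  0.1] tilt [0.029 0.009] j [-0.2   0.5  -0.35 -0.02 -0.69 -1.4 ]
 shift cm [0.37 0.05 0.34] turn 0.020 | rot after turn, shift cm [0.37 0.04 0.34]
```

send_rows --steps '[[[0.3,0,0.2,0,1],[0,0,0,0,0],[0,0,0,0,0],[0,0,0,0,0],[0,0,0,0,0],[0,0,0,0,0]]]'

```text
clock: 8.72
position: [509.3, -265.4, 36.1]
ee_rot: [0.024, 1.0, 0.004, 0.016]
contact_force: [0.4, 0.1, -1.2]
gripper_width: 58.3
```

send_rows --steps '[[[0,0,-1,0,0],[0,0,-2,0,0],[0,0,-3,0,0],[0,0,-3,0,0],[0,0,-1,0,0],[0,0,0,0,0]]]'

```text
clock: 9.22
position: [503.9, -265.9, 140.5]
ee_rot: [0.024, 1.0, 0.005, 0.013]
contact_force: [-0.9, 0.0, -2.4]
gripper_width: 58.2
```

```bash
python3 -c "
from m import *
go(612,-63,140,86)"
```

```text
t9.2 pos [ 503.9 -265.9  140.5] jaw 87.2 w 58.2 F [-0.9  0.  -2.4] tilt [0.026 0.009] j [-0.21  0.36 -0.26 -0.02 -0.92 -1.4 ]
 shift cm [-9.81 20.78  0.52] turn 0.022 | rot after turn, shift cm [-9.36 20.99  0.52]
```

send_rows --steps '[[[-0.5,1,0,0,0],[-1,2,0,0,0],[-1.2,2.6,0,0,0],[-1.2,2.6,0,0,0],[-1.2,2.6,0,0,0],[-1.2,2.6,0,0,0],[-1.2,2.6,0,0,0],[-1,2,0,0,0],[-0.6,1.2,0,0,0],[0,0,0,0,0]]]'

```text
clock: 10.05
position: [604.3, -66.2, 136.9]
ee_rot: [0.027, 1.0, 0.006, 0.006]
contact_force: [0.2, -0.8, -1.0]
gripper_width: 58.1
```

```bash
python3 -c "
from m import *
go(614,-63,50,86)"
```

```text
t10.1 pos [604.3 -66.2 136.9] jaw 87.0 w 58.1 F [ 0.2 -0.8 -1. ] tilt [0.013 0.011] j [ 0.15  0.43 -0.17 -0.01 -0.96 -1.77]
 shift cm [-0.85  0.27  8.7 ] turn 0.017 | rot after turn, shift cm [-0.85  0.29  8.7 ]
```

send_rows --steps '[[[-0.5,0.2,2,0,0],[-0.4,0.1,3,0,0],[0,0,2.5,0,0],[0,0,1,0,0],[0,0,0.4,0,0],[0,0,0,0,0]]]'

```text
clock: 10.55
position: [613.0, -62.9, 43.0]
ee_rot: [0.026, 1.0, 0.005, 0.004]
contact_force: [-0.4, -0.7, -1.3]
gripper_width: 58.5
```

```bash
python3 -c "
from m import *
go(614,-63,15,86)"
```

```text
t10.6 pos [613.  -62.9  43. ] jaw 87.0 w 58.5 F [-0.4 -0.7 -1.3] tilt [0.008 0.01 ] j [ 0.16  0.55 -0.23 -0.01 -0.77 -1.77]
 shift cm [-0.08 -0.03  2.8 ] turn 0.017 | rot after turn, shift cm [-0.08 -0.03  2.8 ]
```

send_rows --steps '[[[0,0,1,0,0],[0,0,0.8,0,0],[0,0,0.5,0,0],[0,0,0.3,0,0],[0,0,0.15,0,0],[0,0,0,0,0]]]'

```text
clock: 11.05
position: [615.5, -63.7, 17.1]
ee_rot: [0.027, 1.0, 0.005, 0.007]
contact_force: [0.2, 0.5, -1.1]
gripper_width: 58.4
```

```bash
python3 -c "
from m import *
go(614,-63,15,86)"
```

```text
t11.1 pos [615.5 -63.7  17.1] jaw 86.9 w 58.4 F [ 0.2  0.5 -1.1] tilt [0.015 0.01 ] j [ 0.15  0.59 -0.25 -0.01 -0.71 -1.77]
 shift cm [0.16 0.06 0.2 ] turn 0.016 | rot after turn, shift cm [0.16 0.06 0.2 ]
```

send_rows --steps '[[[0,0,0.25,0,0],[0,0,0.1,0,0]]]'

```text
clock: 11.22
position: [616.3, -63.6, 14.3]
ee_rot: [0.027, 1.0, 0.005, 0.008]
contact_force: [0.6, 0.3, -2.2]
gripper_width: 57.9
```

send_rows --steps '[[[0,0,0,0,0.5],[0,0,0,0,0.8],[0,0,0,0,0.9],[0,0,0,0,0.9],[0,0,-1,0,0.9],[0,0,-3,0,0.9],[0,0,-4,0,0.9],[0,0,-4,0,0.9],[0,0,-2,0,0.9],[0,0,0,0,0.6]]]'

```text
clock: 12.05
position: [614.3, -65.6, 164.4]
ee_rot: [0.026, 1.0, 0.004, 0.009]
contact_force: [0.6, 0.3, 0.0]
gripper_width: 66.3
```

```bash
python3 -c "
from m import *
go(397,-241,150,157.5)"
```

```text
t12.1 pos [614.3 -65.6 164.4] jaw 87.0 w 66.3 F [0.6 0.3 0. ] tilt [0.018 0.008] j [ 0.15  0.42 -0.12 -0.01 -1.02 -1.77]
 shift cm [ 20.81 -18.66   0.89] turn -1.230 | rot after turn, shift cm [24.54 13.38  0.89]
```

send_rows --steps '[[[1.5,-1.3,0,0,0.55],[2.4,-2.1,0,0,0.55],[2.6,-2.4,0,0,0.55],[2.6,-2.4,0,0,0.55],[2.6,-2.4,0,0,0.55],[2.6,-2.4,0,0,0.55],[2.4,-2.2,0,0,0.55],[1.6,-1.4,0,0,0.55],[1,-0.6,0,-0.1,0.55],[0,0,0,-0.12,0.55]]]'

```text
clock: 12.88
position: [403.3, -231.6, 161.4]
ee_rot: [-0.089, 0.996, 0.004, 0.015]
contact_force: [-0.3, 0.4, 0.3]
gripper_width: 47.1
```

send_rows --steps '[[[0,0,0,-0.12,0.55],[0,0,0,-0.12,0.55],[0,0,0,-0.12,0.55],[0,0,0,-0.12,0.55],[0,0,0,-0.12,0.55],[0,0,0,-0.12,0.55],[0,0,0,-0.12,0.55],[0,0,0,-0.12,0.55],[0,0,0,0,0.55]]]'

```text
clock: 13.63
position: [397.8, -232.1, 161.7]
ee_rot: [-0.556, 0.831, -0.003, 0.015]
contact_force: [-0.6, 0.0, 0.4]
gripper_width: 46.5
```

```bash
python3 -c "
from m import *
go(397,-241,90,157.5)
for n in('top','side'):
    im,d=optics.get_image(n);np.savez('pics/x_'+n,im=im,d=d);cv2.imwrite('pics/%s4.png'%n,im[130:280,230:450])
    print(n,np.round(rects(n,masks(im)['brass'],60,(322,225,430,280) if n=='top' else (340,120,420,210),15),1))
"
```

```text
t13.6 pos [ 397.8 -232.1  161.7] jaw 157.6 w 46.5 F [-0.6  0.   0.4] tilt [0.028 0.012] j [-0.19  0.17 -0.49 -0.02 -0.89 -0.19]
 shift cm [ 1.01 -0.11  7.15] turn 0.002 | rot after turn, shift cm [ 1.01 -0.12  7.15]
top [[ 408.1 -388.1   21.4   43.2   98.9]]
side [[ 394.7 -243.6   16.7   40.8   67.8]
 [ 383.4 -303.9   17.1   41.1  146.9]
 [ 407.1 -389.9   17.7   42.8  102. ]]
```

View pics/top4.png

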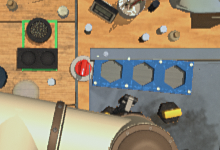

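send_rows --steps '[[[0.5,-0.1,2,0,0.55],[0.4,0,3,0,0.55],[0.1,0,3,0,0.55],[0,0,2,0,0.55],[0,0,0.7,0,0.55],[0,0,0,0,0.55]]]'

```text
clock: 14.23
position: [401.1, -241.9, 53.8]
ee_rot: [-0.548, 0.836, -0.006, 0.018]
contact_force: [0.4, -0.5, 0.2]
gripper_width: 47.1
```

```bash
python3 -c "
from m import *
go(397,-241,37,157.5)"
```

```text
t14.2 pos [ 401.1 -241.9   53.8] jaw 156.4 w 47.1 F [ 0.4 -0.5  0.2] tilt [0.037 0.009] j [-0.21  0.34 -0.6  -0.03 -0.6  -0.18]
 shift cm [0.12 0.46 1.67] turn -0.019 | rot after turn, shift cm [0.11 0.46 1.67]
```

send_rows --steps '[[[0,0.4,0.6,-0.02,0.55],[0.1,0.1,0.7,0,0.55],[0,0,0.3,0,0.55],[0,0,0,0,0.55]]]'

```text
clock: 14.57
position: [398.3, -241.0, 39.0]
ee_rot: [-0.556, 0.831, -0.009, 0.019]
contact_force: [-0.3, -0.0, -0.1]
gripper_width: 46.6
```

```bash
python3 -c "
from m import *
go(397,-241,37,157.5)"
```

```text
t14.6 pos [ 398.3 -241.    39. ] jaw 157.6 w 46.6 F [-0.3 -0.  -0.1] tilt [0.042 0.007] j [-0.2   0.36 -0.63 -0.03 -0.55 -0.16]
 shift cm [0.05 0.13 0.2 ] turn 0.001 | rot after turn, shift cm [0.05 0.13 0.2 ]
```

send_rows --steps '[[[0,0.1,0,0,0],[0,0,0,0,0],[0,0,0,0,0],[0,0,0,0,0],[0,0,0,0,0],[0,0,0,0,0],[0,0,0,0,0]]]'

```text
clock: 15.15
position: [397.6, -240.6, 40.7]
ee_rot: [-0.556, 0.831, -0.009, 0.02]
contact_force: [-0.7, 0.3, -1.1]
gripper_width: 16.9
```

```bash
python3 -c "
from m import *
go(397,-241,100,157.5)"
```

```text
t15.2 pos [ 397.6 -240.6   40.7] jaw 157.5 w 16.9 F [-0.7  0.3 -1.1] tilt [0.044 0.007] j [-0.2   0.35 -0.63 -0.03 -0.55 -0.16]
 shift cm [-0.07 -0.19 -5.93] turn 0.001 | rot after turn, shift cm [-0.07 -0.19 -5.93]
```

send_rows --steps '[[[0,0,-0.5,0,0],[0,0,-1.5,0,0],[0,0,-2,0,0],[0,0,-1.5,0,0],[0,0,0,0,0]]]'

```text
clock: 15.57
position: [392.9, -240.3, 96.2]
ee_rot: [-0.555, 0.831, -0.007, 0.018]
contact_force: [1.0, -0.0, -3.0]
gripper_width: 16.5
```

```bash
python3 -c "
from m import *
go(512.4,-243.8,100,144.3)"
```

```text
t15.6 pos [ 392.9 -240.3   96.2] jaw 157.5 w 16.5 F [ 1. -0. -3.] tilt [0.037 0.009] j [-0.21  0.25 -0.58 -0.03 -0.71 -0.17]
 shift cm [ -4.26 -11.18   0.06] turn 0.230 | rot after turn, shift cm [-6.7  -9.92  0.06]
```

send_rows --steps '[[[-0.4,-1.1,0,0,0],[-0.8,-2.2,0,0,0],[-1,-2.4,0,0,0],[-1,-2.4,0,0,0],[-0.8,-2,0,0.07,0],[0,0,0,0.07,0],[0,0,0,0.07,0],[0,0,0,0,0]]]'

```text
clock: 16.23
position: [501.7, -240.4, 93.8]
ee_rot: [-0.459, 0.888, -0.001, 0.016]
contact_force: [-0.6, -0.5, -3.5]
gripper_width: 16.6
```

```bash
python3 -c "
from m import *
go(512.4,-243.8,80,144.3)
im,d=optics.get_image('top'); print('bed',rects('top',masks(im)['blue'],26,(305,180,435,235),300)); cv2.imwrite('pics/t5.png',im[130:280,230:450])"
```

```text
t16.2 pos [ 501.7 -240.4   93.8] jaw 144.7 w 16.6 F [-0.6 -0.5 -3.5] tilt [0.03  0.014] j [-0.17  0.4  -0.35 -0.03 -0.8  -0.43]
 shift cm [-0.3  -1.05  1.4 ] turn 0.006 | rot after turn, shift cm [-0.31 -1.05  1.4 ]
bed [(495.4092102050781, -415.0248107910156, 67.19342803955078, 84.5205307006836, 173.96259307861328)]
```

send_rows --steps '[[[-0.15,-0.6,0.5,0.01,0],[-0.15,-0.4,0.5,0,0],[0,0,0.5,0,0],[0,0,0,0,0],[0,0,0,0,0]]]'

```text
clock: 16.7
position: [510.2, -243.5, 74.9]
ee_rot: [-0.457, 0.889, 0.001, 0.014]
contact_force: [-0.0, 0.6, -2.7]
gripper_width: 16.9
```

```bash
python3 -c "
from m import *
go(512.4,-243.8,66,144.3)
im,d=optics.get_image('side');np.savez('pics/x_s5',im=im,d=d);cv2.imwrite('pics/s5.png',cv2.resize(im[120:220,280:420],None,fx=5,fy=5,interpolation=2))"
```

```text
t16.7 pos [ 510.2 -243.5   74.9] jaw 144.4 w 16.9 F [-0.   0.6 -2.7] tilt [0.025 0.015] j [-0.17  0.44 -0.34 -0.03 -0.77 -0.43]
 shift cm [-0.08 -0.19  0.9 ] turn 0.001 | rot after turn, shift cm [-0.08 -0.19  0.9 ]
```

View pics/s5.png

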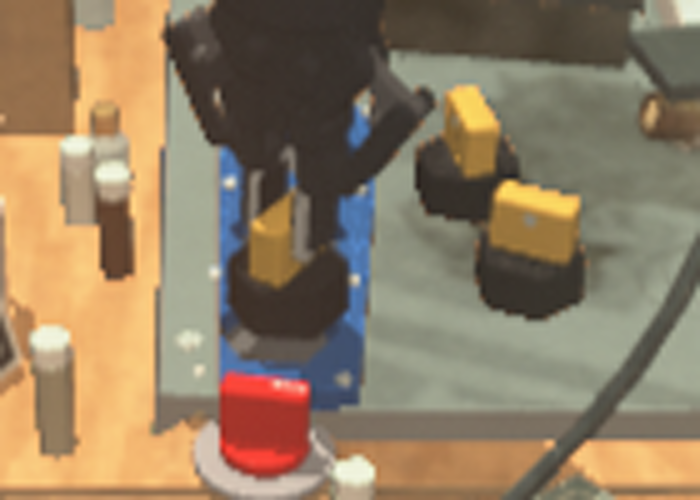

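The die is held level above the end pocket (285,290). I lower it in.

send_rows --steps '[[[-0.1,-0.2,0.5,0,0],[0,0,0.3,0,0],[0,0,0,0,0]]]'

```text
clock: 17.0
position: [512.4, -243.7, 66.6]
ee_rot: [-0.457, 0.889, 0.001, 0.015]
contact_force: [0.4, 0.3, -2.3]
gripper_width: 16.8
```

```bash
python3 -c "
from m import *
go(512.4,-243.8,60,144.3)"
```

```text
t17.0 pos [ 512.4 -243.7   66.6] jaw 144.4 w 16.8 F [ 0.4  0.3 -2.3] tilt [0.025 0.016] j [-0.17  0.45 -0.34 -0.03 -0.75 -0.43]
 shift cm [0.03 0.   0.66] turn 0.001 | rot after turn, shift cm [0.03 0.   0.66]
```

send_rows --steps '[[[0,0,0.3,0,0],[0,0,0.3,0,0],[0,0,0.3,0,0],[0,0,0,0,0]]]'

```text
clock: 17.33
position: [514.1, -244.0, 60.8]
ee_rot: [-0.458, 0.889, -0.0, 0.015]
contact_force: [0.5, -0.1, -4.0]
gripper_width: 17.0
```

```bash
python3 -c "
from m import *
go(512.4,-243.8,49,144.3)"
```

```text
t17.3 pos [ 514.1 -244.    60.8] jaw 144.5 w 17.0 F [ 0.5 -0.1 -4. ] tilt [0.027 0.014] j [-0.17  0.46 -0.35 -0.03 -0.74 -0.43]
 shift cm [0.11 0.17 1.17] turn 0.004 | rot after turn, shift cm [0.11 0.17 1.17]
```

send_rows --steps '[[[0.1,0.15,0.2,0,0],[0,0.05,0.4,0,0],[0,0.05,0.4,0,0],[0,0,0,0,0]]]'

```text
clock: 17.67
position: [513.6, -243.8, 50.6]
ee_rot: [-0.458, 0.889, -0.002, 0.017]
contact_force: [1.4, 0.4, -3.7]
gripper_width: 16.3
```

```bash
python3 -c "
from m import *
go(512.4,-243.8,49,144.3)"
```

```text
t17.7 pos [ 513.6 -243.8   50.6] jaw 144.5 w 16.3 F [ 1.4  0.4 -3.7] tilt [0.033 0.012] j [-0.17  0.47 -0.36 -0.03 -0.71 -0.43]
 shift cm [0.07 0.1  0.16] turn 0.004 | rot after turn, shift cm [0.07 0.1  0.16]
```

send_rows --steps '[[[0,0.05,0.2,0,0],[0,0,0.1,0,0],[0,0,0,0,0.2],[0,0,0,0,0.35],[0,0,0,0,0.5],[0,0,-0.5,0,0.5],[0,0,-1.5,0,0.5],[0,0,-3,0,0.5],[0,0,-3,0,0.5],[0,0,0,0,0.55]]]'

```text
clock: 18.5
position: [509.7, -244.6, 130.8]
ee_rot: [-0.459, 0.888, -0.001, 0.015]
contact_force: [1.0, 0.1, 1.2]
gripper_width: 46.7
```

```bash
python3 -c "
from m import *
go(384.3,-304.2,140,61)
for n in('top','side'):
    im,d=optics.get_image(n);np.savez('pics/x_'+n,im=im,d=d)
    print(n,np.round(rects(n,masks(im)['brass'],60,(322,180,430,280) if n=='top' else (320,120,420,215),15),1))
cv2.imwrite('pics/s6.png',cv2.resize(im[120:240,280:420],None,fx=4,fy=4,interpolation=2))
"
```

```text
t18.5 pos [ 509.7 -244.6  130.8] jaw 144.6 w 46.7 F [1.  0.1 1.2] tilt [0.027 0.012] j [-0.17  0.37 -0.29 -0.02 -0.89 -0.43]
 shift cm [12.09  6.76 -1.32] turn 1.460 | rot after turn, shift cm [  8.06 -11.27  -1.32]
top [[ 384.3 -304.2   19.7   44.3  152.6]
 [ 408.2 -388.    21.1   42.6  103.3]]
side [[ 383.4 -303.9   17.1   41.1  146.9]
 [ 407.1 -389.9   17.7   42.8  102. ]]
```

View pics/s6.png

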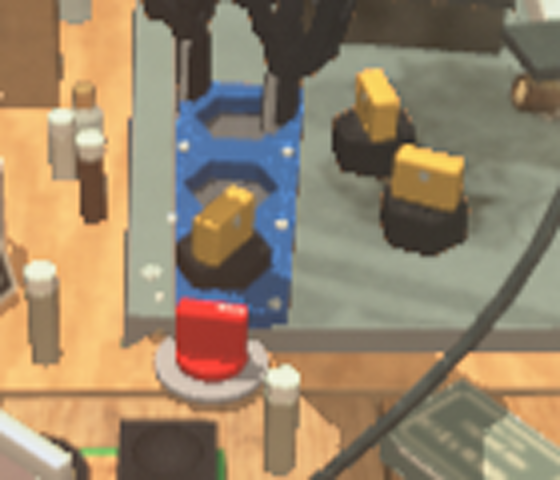

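The die sits home in the end pocket at (225,245), and the other two dies have not moved. Now the middle die.

send_rows --steps '[[[1,0.6,0,0,0.55],[2.2,1.2,0,0,0.55],[2.6,1.5,0,0,0.55],[2.6,1.5,0,0,0.55],[2.2,1.2,0,0,0.55],[1.2,0.7,0,0.1,0.55],[0,0,0,0.12,0.55],[0,0,0,0.12,0.55],[0,0,0,0.12,0.55],[0,0,0,0.12,0.55]]]'

```text
clock: 19.43
position: [363.9, -300.1, 112.4]
ee_rot: [-0.176, 0.984, 0.013, 0.001]
contact_force: [-0.1, -0.6, -0.4]
gripper_width: 46.7
```

send_rows --steps '[[[0,0,0,0.12,0.55],[0,0,0,0.12,0.55],[0,0,0,0.12,0.55],[0,0,0,0.12,0.55],[0,0,0,0.12,0.55],[0,0,0,0.12,0.55],[0,0,0,0.12,0.55],[0,0,0,0,0.55]]]'

```text
clock: 20.1
position: [350.4, -297.5, 103.4]
ee_rot: [0.259, 0.966, 0.014, -0.016]
contact_force: [0.8, 0.0, 0.6]
gripper_width: 47.1
```

```bash
python3 -c "
from m import *
go(384.3,-304.2,60,60)
im,d=optics.get_image('side');print(np.round(rects('side',masks(im)['brass'],60,(320,120,420,215),15),1))"
```

```text
t20.1 pos [ 350.4 -297.5  103.4] jaw 60.0 w 47.1 F [0.8 0.  0.6] tilt [-0.024  0.036] j [-0.37  0.27 -0.52 -0.03 -0.81 -1.7 ]
 shift cm [-3.44  1.04  4.22] turn -0.001 | rot after turn, shift cm [-3.44  1.03  4.22]
[[ 510.4 -256.5   16.6   43.7   58.4]
 [ 383.4 -303.9   17.1   41.1  146.9]
 [ 407.1 -389.9   17.7   42.8  102. ]]
```

send_rows --steps '[[[-1.4,0.4,0,0,0.55],[-1.4,0.4,0,0,0.55],[-0.5,0.2,1,0,0.55],[0,0,1.5,0,0.55],[0,0,1,0,0.55],[0,0,0,0,0.55]]]'

```text
clock: 20.65
position: [379.3, -302.9, 61.8]
ee_rot: [0.25, 0.968, 0.015, -0.02]
contact_force: [0.3, -0.1, 0.0]
gripper_width: 47.2
```

```bash
python3 -c "
from m import *
go(384.3,-304.2,40,60)"
```

```text
t20.6 pos [ 379.3 -302.9   61.8] jaw 61.0 w 47.2 F [ 0.3 -0.1  0. ] tilt [-0.03  0.04] j [-0.36  0.38 -0.5  -0.04 -0.74 -1.69]
 shift cm [-0.6   0.08  2.16] turn 0.018 | rot after turn, shift cm [-0.6   0.09  2.16]
```

send_rows --steps '[[[-0.5,0.1,0.4,0.02,0.55],[-0.1,0,0.8,0,0.55],[0,0,0.6,0,0.55],[0,0,0.2,0,0.55],[0,0,0,0,0.55]]]'

```text
clock: 21.07
position: [383.2, -303.8, 38.4]
ee_rot: [0.259, 0.966, 0.015, -0.021]
contact_force: [0.2, 0.4, 0.3]
gripper_width: 46.9
```

```bash
python3 -c "
from m import *
go(384.3,-304.2,40,60)"
```

```text
t21.1 pos [ 383.2 -303.8   38.4] jaw 60.0 w 46.9 F [0.2 0.4 0.3] tilt [-0.033  0.041] j [-0.35  0.42 -0.51 -0.04 -0.69 -1.71]
 shift cm [-0.11  0.02 -0.17] turn -0.000 | rot after turn, shift cm [-0.11  0.02 -0.17]
```

send_rows --steps '[[[-0.1,0,0,0,0],[0,0,0,0,0],[0,0,0,0,0],[0,0,0,0,0],[0,0,0,0,0],[0,0,0,0,0],[0,0,0,0,0]]]'

```text
clock: 21.65
position: [384.3, -304.4, 38.9]
ee_rot: [0.259, 0.966, 0.015, -0.02]
contact_force: [-0.1, -0.3, -1.9]
gripper_width: 16.6
```

send_rows --steps '[[[0,0,-0.5,0,0],[0,0,-1.5,0,0],[0,0,-2,0,0],[0,0,-2,0,0],[0,0,0,0,0]]]'

```text
clock: 22.07
position: [383.0, -305.3, 98.8]
ee_rot: [0.259, 0.965, 0.017, -0.025]
contact_force: [1.4, -0.4, -2.3]
gripper_width: 16.8
```

```bash
python3 -c "
from m import *
go(504.5,-323.4,100,84.3)"
```

```text
t22.1 pos [ 383.  -305.3   98.8] jaw 59.9 w 16.8 F [ 1.4 -0.4 -2.3] tilt [-0.04   0.045] j [-0.36  0.33 -0.44 -0.04 -0.85 -1.71]
 shift cm [-11.4    4.53  -0.69] turn -0.426 | rot after turn, shift cm [-12.25  -0.59  -0.69]
```

send_rows --steps '[[[0,0,0,-0.1,0],[0,0,0,-0.12,0],[0,0,0,-0.12,0],[-1,0,0,-0.08,0],[-2,-0.1,0,0,0],[-2.5,-0.1,0,0,0],[-2.5,-0.1,0,0,0],[-2,-0.1,0,0,0],[-1,0,0,0,0],[0,0,0,0,0]]]'

```text
clock: 22.9
position: [487.2, -314.9, 82.8]
ee_rot: [0.045, 0.998, 0.027, -0.028]
contact_force: [-0.7, -0.9, -4.6]
gripper_width: 17.0
```

```bash
python3 -c "
from m import *
go(504.5,-323.4,70,84.3)"
```

```text
t22.9 pos [ 487.2 -314.9   82.8] jaw 84.7 w 17.0 F [-0.7 -0.9 -4.6] tilt [-0.053  0.057] j [-0.32  0.49 -0.22 -0.05 -0.93 -1.32]
 shift cm [-1.87 -0.75  1.13] turn 0.007 | rot after turn, shift cm [-1.87 -0.73  1.13]
```

send_rows --steps '[[[-0.6,-0.25,0,0,0],[-0.7,-0.25,0,0,0],[-0.5,-0.2,0,0,0],[0,0,0,0,0]]]'

```text
clock: 23.23
position: [501.6, -322.8, 78.5]
ee_rot: [0.046, 0.998, 0.029, -0.031]
contact_force: [-0.6, -0.1, -2.9]
gripper_width: 16.8
```

```bash
python3 -c "
from m import *
go(504.5,-323.4,64,84.3)
im,d=optics.get_image('side');np.savez('pics/x_s7',im=im,d=d);cv2.imwrite('pics/s7.png',cv2.resize(im[110:220,280:420],None,fx=5,fy=5,interpolation=2))"
```

```text
t23.2 pos [ 501.6 -322.8   78.5] jaw 84.6 w 16.8 F [-0.6 -0.1 -2.9] tilt [-0.06   0.061] j [-0.32  0.52 -0.17 -0.05 -0.95 -1.31]
 shift cm [-0.38 -0.11  1.43] turn 0.005 | rot after turn, shift cm [-0.39 -0.11  1.43]
```

View pics/s7.png

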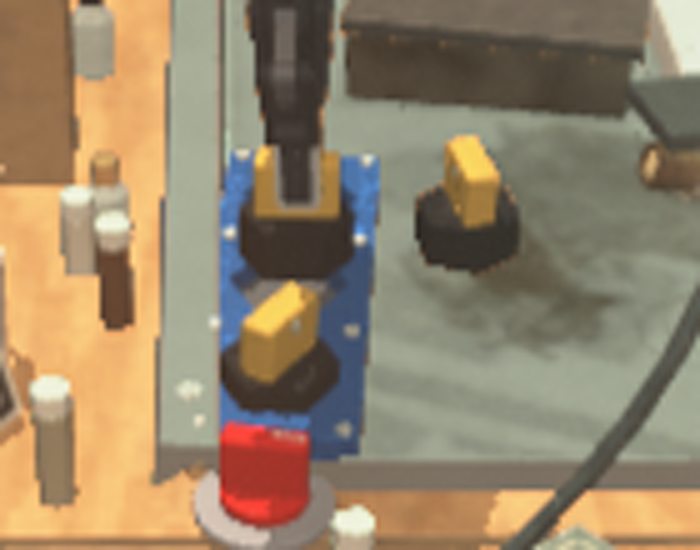

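The die hangs level over the middle pocket. I lower it slowly.

send_rows --steps '[[[-0.25,-0.1,0.4,0,0],[-0.2,-0.1,0.4,0,0],[0,0,0.4,0,0],[0,0,0,0,0]]]'

```text
clock: 23.62
position: [503.5, -324.3, 65.6]
ee_rot: [0.047, 0.998, 0.03, -0.032]
contact_force: [0.3, -0.6, -3.7]
gripper_width: 16.6
```

```bash
python3 -c "
from m import *
go(505.3,-324.1,47,84.3)"
```

```text
t23.6 pos [ 503.5 -324.3   65.6] jaw 84.5 w 16.6 F [ 0.3 -0.6 -3.7] tilt [-0.061  0.062] j [-0.32  0.54 -0.18 -0.05 -0.93 -1.31]
 shift cm [-0.3  -0.07  1.84] turn 0.003 | rot after turn, shift cm [-0.3  -0.07  1.84]
```

send_rows --steps '[[[-0.2,0,0.2,0,0],[-0.05,0,0.4,0,0],[-0.05,0,0.4,0,0],[0,0,0,0,0]]]'

```text
clock: 23.95
position: [505.6, -324.5, 54.7]
ee_rot: [0.047, 0.998, 0.029, -0.032]
contact_force: [-0.0, 0.5, -5.7]
gripper_width: 17.0
```

```bash
python3 -c "
from m import *
go(505.3,-324.1,47,84.3)"
```

```text
t23.9 pos [ 505.6 -324.5   54.7] jaw 84.5 w 17.0 F [-0.   0.5 -5.7] tilt [-0.061  0.061] j [-0.32  0.56 -0.18 -0.05 -0.91 -1.31]
 shift cm [-0.02 -0.01  0.77] turn 0.004 | rot after turn, shift cm [-0.02 -0.01  0.77]
```

Entering freely. I continue to home and release.

send_rows --steps '[[[-0.02,0,0.4,0,0],[-0.02,0,0.3,0,0],[0,0,0.1,0,0],[0,0,0,0,0]]]'

```text
clock: 24.28
position: [505.8, -324.4, 47.9]
ee_rot: [0.046, 0.998, 0.029, -0.032]
contact_force: [-0.2, -0.8, -4.7]
gripper_width: 16.6
```

```bash
python3 -c "
from m import *
go(505.3,-324.1,47,84.3)"
```

```text
t24.3 pos [ 505.8 -324.4   47.9] jaw 84.6 w 16.6 F [-0.2 -0.8 -4.7] tilt [-0.061  0.06 ] j [-0.32  0.56 -0.19 -0.05 -0.9  -1.31]
 shift cm [0.04 0.02 0.09] turn 0.005 | rot after turn, shift cm [0.04 0.02 0.09]
```

send_rows --steps '[[[0,0,0.1,0,0],[0,0,0,0,0.2],[0,0,0,0,0.35],[0,0,0,0,0.45],[0,0,0,0,0.45],[0,0,-0.5,0,0.45],[0,0,-1.5,0,0.45],[0,0,-3,0,0.45],[0,0,-3,0,0.45],[0,0,-1,0,0.55]]]'

```text
clock: 25.12
position: [511.8, -329.6, 139.2]
ee_rot: [0.046, 0.998, 0.029, -0.033]
contact_force: [-0.0, -0.3, 1.7]
gripper_width: 46.5
```

```bash
python3 -c "
from m import *
go(408,-388.5,140,12.5)
for n in('top','side'):
    im,d=optics.get_image(n);np.savez('pics/x_'+n,im=im,d=d)
    print(n,np.round(rects(n,masks(im)['brass'],60,(322,180,430,280) if n=='top' else (320,120,420,215),15),1))
cv2.imwrite('pics/s8.png',cv2.resize(im[120:240,280:420],None,fx=4,fy=4,interpolation=2))
"
```

```text
t25.1 pos [ 511.8 -329.6  139.2] jaw 84.6 w 46.5 F [-0.  -0.3  1.7] tilt [-0.063  0.06 ] j [-0.33  0.47 -0.08 -0.04 -1.1  -1.32]
 shift cm [ 9.79 -6.82  0.21] turn 1.259 | rot after turn, shift cm [ -3.49 -11.41   0.21]
top [[ 408.3 -388.    21.5   42.8  101.9]
 [ 498.5 -323.8   19.5   24.3  179.4]]
side [[ 510.4 -256.5   16.6   43.7   58.4]
 [ 511.  -336.    16.3   25.1  179.7]
 [ 406.8 -390.1   17.8   42.8   99.7]]
```

View pics/s8.png

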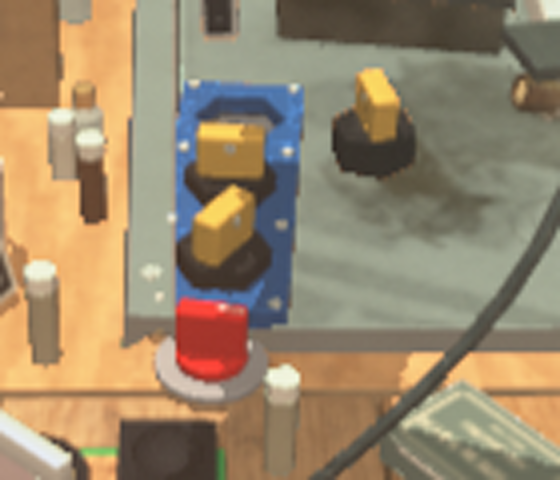

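Both dies look home. Now the third, which has not moved.

send_rows --steps '[[[0.6,-0.4,0,0,0.55],[1.2,-0.8,0,0,0.55],[1.5,-1.1,0,0,0.55],[1.5,-1.1,0,0,0.55],[1.5,-1.1,0,0,0.55],[1.4,-1,0,0,0.55],[1,-0.6,0,0,0.55],[0.4,-0.2,0,0,0.55],[0,0,0,-0.08,0.55],[0,0,0,-0.12,0.55]]]'

```text
clock: 26.05
position: [395.4, -386.2, 132.3]
ee_rot: [-0.054, 0.997, 0.038, -0.037]
contact_force: [0.3, -0.8, -0.3]
gripper_width: 47.2
```

send_rows --steps '[[[0,0,0,-0.12,0.55],[0,0,0,-0.12,0.55],[0,0,0,-0.12,0.55],[0,0,0,-0.12,0.55],[0,0,0,-0.12,0.55],[0,0,0,-0.12,0.55],[0,0,0,-0.12,0.55],[0,0,0,-0.12,0.55],[0,0,0,-0.12,0.55],[0,0,0,-0.12,0.55]]]'

```text
clock: 26.88
position: [388.2, -385.9, 127.6]
ee_rot: [-0.627, 0.777, 0.058, -0.009]
contact_force: [0.0, -0.2, -0.8]
gripper_width: 47.0
```

```bash
python3 -c "
from m import *
go(408.3,-388,120,12)"
```

```text
t26.9 pos [ 388.2 -385.9  127.6] jaw 168.0 w 47.0 F [ 0.  -0.2 -0.8] tilt [-0.086  0.078] j [-0.5   0.41 -0.23 -0.03 -1.04  0.31]
 shift cm [-0.17 -2.07  0.57] turn -0.419 | rot after turn, shift cm [ 0.68 -1.96  0.57]
```

send_rows --steps '[[[0,0,-2,-0.1,0.55],[0,0,-2,-0.1,0.55],[0,0,-2,-0.1,0.55],[0,0,-2,-0.1,0.55],[0,0,-2,0,0.55],[0,0,-2,0,0.55],[0,0,0,0,0.55]]]'

```text
clock: 27.47
position: [394.2, -394.8, 246.5]
ee_rot: [0.777, -0.627, -0.065, -0.003]
contact_force: [0.6, -0.0, 1.7]
gripper_width: 47.2
```

```bash
python3 -c "
from m import *
go(408.3,-388,120,12)"
```

```text
t27.5 pos [ 394.2 -394.8  246.5] jaw 12.4 w 47.2 F [ 0.6 -0.   1.7] tilt [-0.097  0.085] j [-0.51  0.33 -0.04 -0.03 -1.33  0.73]
 shift cm [ 0.94 -2.49 12.46] turn 0.007 | rot after turn, shift cm [ 0.92 -2.5  12.46]
```

send_rows --steps '[[[0,0,4,0,0.55],[0,0,4,0,0.55],[0,0,3,0,0.55],[0,0,0,0,0.55]]]'

```text
clock: 27.8
position: [384.2, -386.9, 136.4]
ee_rot: [0.777, -0.627, -0.059, -0.004]
contact_force: [-0.8, -0.4, -0.7]
gripper_width: 47.3
```

```bash
python3 -c "
from m import *
go(408.3,-388,120,12)"
```

```text
t27.8 pos [ 384.2 -386.9  136.4] jaw 12.3 w 47.3 F [-0.8 -0.4 -0.7] tilt [-0.088  0.08 ] j [-0.51  0.4  -0.23 -0.03 -1.07  0.74]
 shift cm [ 0.76 -2.44  1.41] turn 0.006 | rot after turn, shift cm [ 0.75 -2.44  1.41]
```

send_rows --steps '[[[1,-4,0,0,0.55],[1,-4,0,0,0.55],[1,-4,0,0,0.55],[0,0,0,0,0.55]]]'

```text
clock: 28.13
position: [506.7, -391.0, 124.3]
ee_rot: [0.775, -0.628, -0.063, -0.002]
contact_force: [-0.5, -0.0, -0.3]
gripper_width: 47.1
```

```bash
python3 -c "
from m import *
go(408.3,-388,120,12)"
```

```text
t28.1 pos [ 506.7 -391.   124.3] jaw 12.2 w 47.1 F [-0.5 -0.  -0.3] tilt [-0.095  0.082] j [-0.42  0.56  0.02 -0.04 -1.16  0.65]
 shift cm [-2.24  9.5   1.38] turn 0.003 | rot after turn, shift cm [-2.22  9.5   1.38]
```

send_rows --steps '[[[0,0,0,0,0.55],[0,0,0,0,0.55],[0,0,0,0,0.55],[0,0,0,0,0.55],[0,0,0,0,0.55],[0,0,0,0,0.55]]]'

```text
clock: 28.63
position: [506.0, -391.9, 127.2]
ee_rot: [0.776, -0.628, -0.062, -0.002]
contact_force: [0.6, -0.7, -0.5]
gripper_width: 47.1
```

```bash
python3 -c "
from m import *
go(408.3,-388,120,12)"
```

```text
t28.6 pos [ 506.  -391.9  127.2] jaw 12.2 w 47.1 F [ 0.6 -0.7 -0.5] tilt [-0.094  0.081] j [-0.42  0.55  0.02 -0.04 -1.16  0.65]
 shift cm [-2.3   9.38  1.66] turn 0.003 | rot after turn, shift cm [-2.26  9.39  1.66]
```

send_rows --steps '[[[-0.3,1,0,0,0.55],[-0.3,1,0,0,0.55],[-0.3,1,0,0,0.55],[-0.3,1,0,0,0.55],[-0.3,1,0,0,0.55],[-0.3,1,0,0,0.55],[-0.3,1,0,0,0.55],[-0.3,1,0,0,0.55],[0,0,0,0,0.55]]]'

```text
clock: 29.38
position: [410.9, -384.5, 138.3]
ee_rot: [0.775, -0.629, -0.062, -0.002]
contact_force: [-0.6, 0.6, -0.5]
gripper_width: 46.8
```

```bash
python3 -c "
from m import *
go(408.3,-388,120,12)"
```

```text
t29.4 pos [ 410.9 -384.5  138.3] jaw 12.0 w 46.8 F [-0.6  0.6 -0.5] tilt [-0.093  0.081] j [-0.48  0.42 -0.17 -0.03 -1.09  0.7 ]
 shift cm [0.47 0.19 1.82] turn 0.001 | rot after turn, shift cm [0.47 0.19 1.82]
```

send_rows --steps '[[[0,0,-1.2,0,0.55],[0,0,-1.2,0,0.55],[0,0,-1.2,0,0.55],[0,0,-1.2,0,0.55],[0,0,-1.2,0,0.55],[0,0,-1.2,0,0.55],[0,0,-1.2,0,0.55],[0,0,-1.2,0,0.55],[0,0,-1.2,0,0.55],[0,0,-1.2,0,0.55]]]'

```text
clock: 30.22
position: [420.4, -394.0, 259.8]
ee_rot: [0.775, -0.629, -0.064, -0.002]
contact_force: [0.5, 0.3, -0.0]
gripper_width: 47.3
```

send_rows --steps '[[[0,0,-1.2,0,0.55],[0,0,-1.2,0,0.55],[0,0,-1.2,0,0.55],[0,0,-1.2,0,0.55],[0,0,-1.2,0,0.55],[0,0,-1.2,0,0.55],[0,0,-1.2,0,0.55],[0,0,-1.2,0,0.55],[0,0,-0.6,0,0.55],[0,0,0,0,0.55]]]'

```text
clock: 31.05
position: [432.5, -403.8, 368.1]
ee_rot: [0.775, -0.629, -0.061, -0.002]
contact_force: [0.1, 0.4, -0.2]
gripper_width: 47.1
```

```bash
python3 -c "
from m import *
go(408.3,-388,130,12)"
```

```text
t31.1 pos [ 432.5 -403.8  368.1] jaw 12.1 w 47.1 F [ 0.1  0.4 -0.2] tilt [-0.092  0.079] j [-0.49  0.34  0.27 -0.03 -1.63  0.7 ]
 shift cm [ 0.27  0.28 23.98] turn 0.002 | rot after turn, shift cm [ 0.27  0.28 23.98]
```

send_rows --steps '[[[0,0,4.1,0,0.55],[0,0,4.1,0,0.55],[0,0,4.1,0,0.55],[0,0,4.1,0,0.55],[0,0,4.1,0,0.55],[0,0,0,0,0.55]]]'

```text
clock: 31.55
position: [414.0, -388.0, 159.3]
ee_rot: [0.775, -0.629, -0.056, -0.003]
contact_force: [-1.0, 0.5, -1.3]
gripper_width: 46.8
```

```bash
python3 -c "
from m import *
go(408.3,-388,130,12)"
```

```text
t31.6 pos [ 414.  -388.   159.3] jaw 12.0 w 46.8 F [-1.   0.5 -1.3] tilt [-0.083  0.075] j [-0.48  0.4  -0.15 -0.03 -1.13  0.7 ]
 shift cm [0.16 0.36 2.96] turn 0.000 | rot after turn, shift cm [0.16 0.36 2.96]
```

send_rows --steps '[[[0,0,-1,0,0.55],[0,0,-1.2,0,0.55],[0,0,-1.2,0,0.55],[0,0,-1.2,0,0.55],[0,0,-1.2,0,0.55],[0,0,-1.2,0,0.55],[0,0,-0.8,0,0.55],[0,0,4.1,0,0.55],[0,0,4.1,0,0.55],[0,0,0,0,0.55]]]'

```text
clock: 32.38
position: [426.3, -399.3, 188.4]
ee_rot: [0.777, -0.628, -0.033, -0.002]
contact_force: [0.1, 0.9, -1.3]
gripper_width: 47.2
```

send_rows --steps '[[[0,0,-1,0,0.55],[0,0,-1.2,0,0.55],[0,0,-1.2,0,0.55],[0,0,-1.2,0,0.55],[0,0,-1.2,0,0.55],[0,0,-1.2,0,0.55],[0,0,-0.8,0,0.55],[0,0,4.1,0,0.55],[0,0,4.1,0,0.55],[0,0,0,0,0.55]]]'

```text
clock: 33.22
position: [438.3, -411.6, 228.9]
ee_rot: [0.779, -0.627, -0.006, -0.0]
contact_force: [0.0, 0.4, -0.5]
gripper_width: 46.7
```

```bash
python3 -c "
from m import *
go(408.3,-388,130,12)"
```

```text
t33.2 pos [ 438.3 -411.6  228.9] jaw 12.3 w 46.7 F [ 0.   0.4 -0.5] tilt [-0.01   0.008] j [-0.49  0.35 -0.05 -0.   -1.18  0.7 ]
 shift cm [-2.85  2.35  9.94] turn 0.006 | rot after turn, shift cm [-2.83  2.37  9.94]
```

send_rows --steps '[[[-0.3,1.1,0,0,0.55],[-0.3,1.1,0,0,0.55],[0.8,-2.9,0,0,0.55],[0,0,0,0,0.55],[-0.3,1.1,0,0,0.55],[-0.3,1.1,0,0,0.55],[0.8,-2.9,0,0,0.55],[0,0,0,0,0.55]]]'

```text
clock: 33.88
position: [450.5, -416.9, 248.9]
ee_rot: [0.779, -0.627, 0.003, 0.002]
contact_force: [0.9, -0.8, 0.0]
gripper_width: 47.1
```

```bash
python3 -c "
from m import *
go(408.3,-388,130,12)"
```

```text
t33.9 pos [ 450.5 -416.9  248.9] jaw 12.4 w 47.1 F [ 0.9 -0.8  0. ] tilt [ 0.001 -0.007] j [-0.48  0.35  0.    0.01 -1.22  0.69]
 shift cm [-3.81  3.51 11.87] turn 0.006 | rot after turn, shift cm [-3.79  3.53 11.87]
```

send_rows --steps '[[[0.3,-1.1,0,0,0.55],[0.3,-1.1,0,0,0.55],[-0.8,2.9,0,0,0.55],[0,0,0,0,0.55],[0.3,-1.1,0,0,0.55],[0.3,-1.1,0,0,0.55],[-0.8,2.9,0,0,0.55],[0,0,0,0,0.55]]]'

```text
clock: 34.55
position: [435.1, -417.6, 255.6]
ee_rot: [0.779, -0.627, 0.006, 0.002]
contact_force: [-0.5, 0.8, 0.5]
gripper_width: 47.2
```

```bash
python3 -c "
from m import *
go(408.3,-388,130,12)"
```

```text
t34.5 pos [ 435.1 -417.6  255.6] jaw 12.3 w 47.2 F [-0.5  0.8  0.5] tilt [ 0.006 -0.011] j [-0.49  0.33 -0.02  0.01 -1.21  0.71]
 shift cm [-3.62  2.02 12.51] turn 0.006 | rot after turn, shift cm [-3.6   2.04 12.51]
```

Sharp up-then-down reversals undo the tilt drift, and it is now about 0.7°. From here I use slow rows.

send_rows --steps '[[[-0.2,0.1,0.5,0,0.55],[-0.4,0.2,1,0,0.55],[-0.4,0.25,1.4,0,0.55],[-0.4,0.25,1.6,0,0.55],[-0.4,0.25,1.6,0,0.55],[-0.4,0.25,1.6,0,0.55],[-0.4,0.25,1.6,0,0.55],[-0.4,0.2,1.6,0,0.55],[-0.3,0.2,1.2,0,0.55],[0,0,0.6,0,0.55]]]'

```text
clock: 35.38
position: [420.9, -392.0, 125.0]
ee_rot: [0.78, -0.626, 0.012, 0.002]
contact_force: [-0.4, -0.6, 0.3]
gripper_width: 46.9
```

send_rows --steps '[[[0,0,0.5,0,0.55],[0,0,0.8,0,0.55],[0,0,0.8,0,0.55],[0,0,0.8,0,0.55],[0,0,0.6,0,0.55],[0,0,0.3,0,0.55],[0,0,0,0,0.55]]]'

```text
clock: 35.97
position: [425.1, -393.8, 83.2]
ee_rot: [0.78, -0.625, 0.013, 0.002]
contact_force: [0.0, -0.1, -0.6]
gripper_width: 47.1
```

```bash
python3 -c "
from m import *
go(408.3,-388,40,12)
im,d=optics.get_image('side');print(np.round(rects('side',masks(im)['brass'],60,(320,120,420,215),15),1))"
```

```text
t36.0 pos [ 425.1 -393.8   83.2] jaw 12.6 w 47.1 F [ 0.  -0.1 -0.6] tilt [ 0.017 -0.019] j [-0.46  0.44 -0.32  0.01 -0.78  0.67]
 shift cm [-1.02  1.57  4.28] turn 0.010 | rot after turn, shift cm [-1.01  1.58  4.28]
[[ 510.4 -256.5   16.6   43.7   58.4]
 [ 503.5 -335.9   16.3   40.2  179.7]
 [ 408.6 -397.9   16.8   26.9   99.7]]
```

send_rows --steps '[[[-0.3,0.5,0,0,0.55],[-0.4,0.6,0,0.01,0.55],[-0.3,0.4,0.6,0,0.55],[0,0.05,1,0,0.55],[0,0.05,1,0,0.55],[0,0,0.6,0,0.55],[0,0,0,0,0.55]]]'

```text
clock: 36.6
position: [406.2, -387.9, 49.8]
ee_rot: [0.777, -0.63, 0.015, 0.001]
contact_force: [0.5, 0.9, -0.4]
gripper_width: 46.9
```

```bash
python3 -c "
from m import *
go(408.3,-388,39,12)"
```

```text
t36.6 pos [ 406.2 -387.9   49.8] jaw 11.9 w 46.9 F [ 0.5  0.9 -0.4] tilt [ 0.021 -0.021] j [-0.47  0.46 -0.4   0.01 -0.68  0.67]
 shift cm [ 0.03 -0.19  1.09] turn -0.001 | rot after turn, shift cm [ 0.03 -0.19  1.09]
```

send_rows --steps '[[[0,-0.15,0.5,0,0.55],[0,0,0.5,0,0.55],[0,0,0,0,0.55],[0,0,0,0,0],[0,0,0,0,0],[0,0,0,0,0],[0,0,0,0,0],[0,0,0,0,0],[0,0,0,0,0],[0,0,0,0,0]]]'

```text
clock: 37.43
position: [408.6, -388.0, 37.8]
ee_rot: [0.777, -0.63, 0.014, 0.002]
contact_force: [-0.3, 1.0, -0.8]
gripper_width: 16.9
```

```bash
python3 -c "
from m import *
go(408.3,-388,39,12)"
```

```text
t37.4 pos [ 408.6 -388.    37.8] jaw 12.0 w 16.9 F [-0.3  1.  -0.8] tilt [ 0.02 -0.02] j [-0.47  0.48 -0.4   0.02 -0.66  0.66]
 shift cm [-0.    0.03 -0.13] turn -0.000 | rot after turn, shift cm [-0.    0.03 -0.13]
```

send_rows --steps '[[[0,0,-0.5,0,0],[0,0,-1,0,0],[0,0,-1,0,0],[0,0,-1,0,0],[0,0,-1,0.04,0],[0,0,-1,-0.1,0],[0,0,-0.5,-0.1,0],[0,0,0,-0.05,0],[0,0,0,0,0]]]'

```text
clock: 38.18
position: [404.7, -384.8, 104.8]
ee_rot: [0.84, -0.542, 0.012, 0.002]
contact_force: [0.2, -0.0, -4.8]
gripper_width: 16.8
```

```bash
python3 -c "
from m import *
go(496.6,-403,100,24.3)"
```

```text
t38.2 pos [ 404.7 -384.8  104.8] jaw 24.4 w 16.8 F [ 0.2 -0.  -4.8] tilt [ 0.018 -0.017] j [-0.47  0.39 -0.35  0.01 -0.81  0.88]
 shift cm [ 5.43 -7.61  0.67] turn 0.002 | rot after turn, shift cm [ 5.42 -7.62  0.67]
```

send_rows --steps '[[[0.4,-0.5,0,0,0],[0.7,-1,0,0,0],[0.9,-1.2,0,0,0],[0.9,-1.2,0,0,0],[0.9,-1.2,0,0,0],[0.7,-1,0,0,0],[0.4,-0.5,0,0,0],[0,0,0,0,0]]]'

```text
clock: 38.85
position: [493.0, -403.6, 107.1]
ee_rot: [0.838, -0.545, 0.012, 0.002]
contact_force: [-0.1, -0.3, -3.8]
gripper_width: 17.0
```

```bash
python3 -c "
from m import *
go(496.6,-403,75,24.3)"
```

```text
t38.9 pos [ 493.  -403.6  107.1] jaw 23.9 w 17.0 F [-0.1 -0.3 -3.8] tilt [ 0.018 -0.017] j [-0.43  0.5  -0.14  0.01 -0.9   0.84]
 shift cm [ 0.01 -0.32  3.21] turn -0.007 | rot after turn, shift cm [ 0.01 -0.32  3.21]
```

send_rows --steps '[[[0,-0.2,0.5,0,0],[0,-0.1,0.9,-0.01,0],[0,0,0.9,0,0],[0,0,0.9,0,0],[0,0,0.4,0,0],[0,0,0,0,0]]]'

```text
clock: 39.35
position: [494.0, -401.5, 65.1]
ee_rot: [0.841, -0.542, 0.009, 0.002]
contact_force: [-0.3, 0.5, -4.9]
gripper_width: 16.7
```

```bash
python3 -c "
from m import *
go(496.6,-403,46,24.3)
im,d=optics.get_image('side');cv2.imwrite('pics/s9.png',cv2.resize(im[110:220,280:420],None,fx=5,fy=5,interpolation=2))"
```

```text
t39.4 pos [ 494.  -401.5   65.1] jaw 24.4 w 16.7 F [-0.3  0.5 -4.9] tilt [ 0.013 -0.013] j [-0.43  0.55 -0.18  0.01 -0.82  0.84]
 shift cm [ 0.21 -0.17  1.92] turn 0.002 | rot after turn, shift cm [ 0.21 -0.17  1.92]
```

View pics/s9.png

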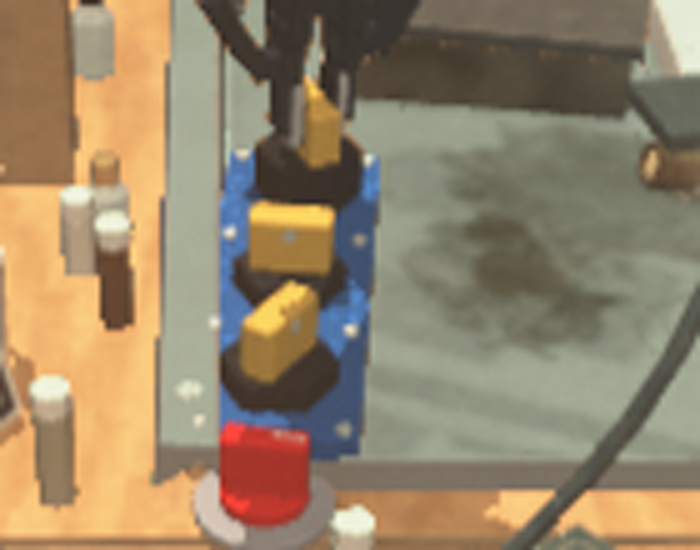

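The last die is held over its pocket (310,170), with the other two home. I centre it and lower it.

send_rows --steps '[[[0.2,-0.17,0.1,0,0],[0.03,-0.03,0.3,0,0],[0,0,0.3,0,0],[0,0,0,0,0]]]'

```text
clock: 39.73
position: [497.4, -403.7, 58.9]
ee_rot: [0.84, -0.542, 0.01, 0.002]
contact_force: [-1.1, 0.5, -3.7]
gripper_width: 16.7
```

```bash
python3 -c "
from m import *
go(496.6,-403,46,24.3)"
```

```text
t39.7 pos [ 497.4 -403.7   58.9] jaw 24.4 w 16.7 F [-1.1  0.5 -3.7] tilt [ 0.015 -0.015] j [-0.43  0.56 -0.18  0.01 -0.81  0.84]
 shift cm [-0.12  0.06  1.29] turn 0.001 | rot after turn, shift cm [-0.12  0.06  1.29]
```

send_rows --steps '[[[-0.1,0.05,0.3,0,0],[0,0,0.3,0,0],[0,0,0.3,0,0],[0,0,0.2,0,0],[0,0,0,0,0]]]'

```text
clock: 40.15
position: [497.0, -403.3, 47.5]
ee_rot: [0.84, -0.542, 0.011, 0.002]
contact_force: [-1.3, 0.2, -4.9]
gripper_width: 16.4
```

```bash
python3 -c "
from m import *
go(496.6,-403,46,24.3)"
```

```text
t40.1 pos [ 497.  -403.3   47.5] jaw 24.4 w 16.4 F [-1.3  0.2 -4.9] tilt [ 0.016 -0.015] j [-0.43  0.57 -0.19  0.01 -0.79  0.84]
 shift cm [-0.05  0.03  0.15] turn 0.001 | rot after turn, shift cm [-0.05  0.03  0.15]
```

send_rows --steps '[[[0,0,0.15,0,0],[0,0,0,0,0.2],[0,0,0,0,0.35],[0,0,0,0,0.45],[0,0,0,0,0.45],[0,0,-0.5,0,0.45],[0,0,-1,0,0.45],[0,0,-1.4,0,0.45],[0,0,-1.4,0,0.45],[0,0,-1.4,0,0.45]]]'

```text
clock: 40.98
position: [497.7, -403.7, 109.2]
ee_rot: [0.841, -0.541, 0.013, 0.003]
contact_force: [-0.8, -0.9, 0.9]
gripper_width: 38.5
```

send_rows --steps '[[[0,0,-1.4,0,0.4],[0,0,-1,0,0.35],[0,0,0,-0.08,0.35],[0,0,0,-0.12,0.35],[0,0,0,-0.12,0.35],[0,0,0,-0.12,0.35],[0,0,0,-0.12,0.35],[0,0,0,-0.12,0.35],[0,0,0,-0.12,0.35],[0,0,0,-0.1,0.35]]]'

```text
clock: 41.82
position: [501.4, -406.0, 152.8]
ee_rot: [0.994, -0.102, 0.022, 0.014]
contact_force: [0.6, -0.6, 0.1]
gripper_width: 30.0
```

```bash
python3 -c "
from m import *
go(519.5,-173.2,130,82)
for n in('top','side'):
    im,d=optics.get_image(n);np.savez('pics/x_'+n,im=im,d=d)
    print(n,np.round(rects(n,masks(im)['brass'],68,(322,180,430,280) if n=='top' else (320,120,420,215),15),1), np.round(rects(n,masks(im)['red'],48,(300,180,330,215) if n=='top' else (310,180,350,230),10),1))
t=cv2.resize(im[110:240,270:420],None,fx=4,fy=4,interpolation=2)
im=np.load('pics/x_top.npz')['im'];u=cv2.resize(im[140:230,240:430],None,fx=4,fy=4,interpolation=2)
u=u[:, :800]; c=np.zeros((360,800,3),np.uint8); c[:,:u.shape[1]]=u; cv2.imwrite('pics/t10.png',c); cv2.imwrite('pics/s10.png',t)"
```

```text
t41.8 pos [ 501.4 -406.   152.8] jaw 78.3 w 30.0 F [ 0.6 -0.6  0.1] tilt [ 0.04  -0.032] j [-0.42  0.45 -0.09  0.02 -0.97  1.78]
 shift cm [ -3.04 -23.21   1.6 ] turn -0.065 | rot after turn, shift cm [ -1.52 -23.36   1.6 ]
top [[ 490.7 -398.1   19.3   31.5   89.7]] [[ 519.1 -170.    34.1   39.   179.7]]
side [[ 510.9 -245.2   16.4   43.1   58.4]
 [ 504.2 -323.5   16.1   39.3  179.7]
 [ 495.5 -405.7   17.    42.   111.2]] [[ 519.4 -148.8   40.1   66.6   89.6]]
```

View pics/s10.png

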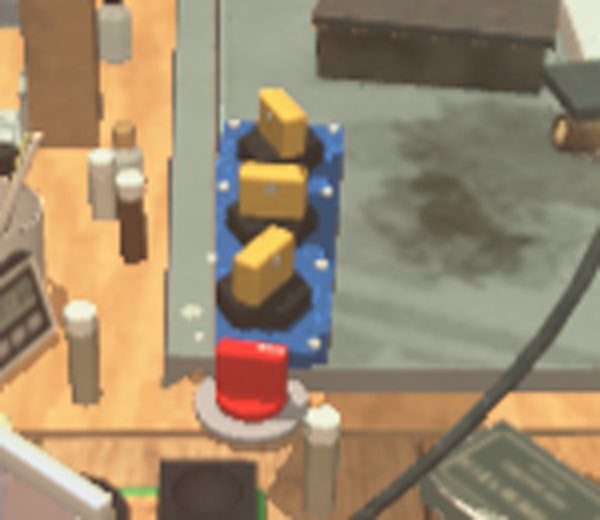

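All three dies sit low and level, and the side-view bar centres match the pockets within about 2 mm. Next is the knob.

send_rows --steps '[[[-0.1,-0.8,0,0,0.35],[-0.2,-1.4,0,0,0.35],[-0.2,-1.8,0,0,0.35],[-0.2,-1.8,0,0,0.35],[-0.2,-1.8,0,0,0.35],[-0.2,-1.8,0,0,0.35],[-0.2,-1.8,0,0,0.35],[-0.2,-1.8,0,0,0.35],[-0.2,-1.8,0,0,0.35],[-0.2,-1.8,0,0,0.35]]]'

```text
clock: 42.75
position: [519.8, -232.3, 151.2]
ee_rot: [0.992, -0.121, 0.024, 0.014]
contact_force: [1.0, 0.3, 0.9]
gripper_width: 30.2
```

send_rows --steps '[[[-0.2,-1.8,0,0,0.35],[-0.2,-1.8,0,0,0.35],[-0.2,-1.2,0,0,0.35],[-0.1,-0.6,0,0,0.35],[0,0,0,0,0.35]]]'

```text
clock: 43.17
position: [526.0, -170.4, 151.5]
ee_rot: [0.992, -0.124, 0.025, 0.013]
contact_force: [-0.2, 0.4, -1.3]
gripper_width: 29.6
```

```bash
python3 -c "
from m import *
go(519.5,-173.2,130,80)"
```

```text
t43.2 pos [ 526.  -170.4  151.5] jaw 75.7 w 29.6 F [-0.2  0.4 -1.3] tilt [ 0.047 -0.033] j [-0.    0.31 -0.34  0.04 -0.87  1.3 ]
 shift cm [-0.68  0.39  2.13] turn -0.076 | rot after turn, shift cm [-0.7   0.34  2.13]
```

send_rows --steps '[[[-0.3,0.2,0.8,-0.04,0.35],[-0.3,0.2,1.2,-0.04,0.35],[0,0,1.2,0,0.35],[0,0,1.2,0,0.35],[0,0,0.8,0,0.35],[0,0,-4,0,0.35],[0,0,-4,0,0.35],[0,0,0,0,0.35]]]'

```text
clock: 43.83
position: [516.5, -174.6, 177.2]
ee_rot: [0.996, -0.088, 0.021, 0.015]
contact_force: [0.3, -0.4, 0.4]
gripper_width: 29.6
```

```bash
python3 -c "
from m import *
go(519.5,-173.2,100,80)"
```

```text
t43.8 pos [ 516.5 -174.6  177.2] jaw 79.9 w 29.6 F [ 0.3 -0.4  0.4] tilt [ 0.039 -0.034] j [-0.01  0.27 -0.32  0.04 -0.94  1.38]
 shift cm [-0.07 -0.4   7.71] turn -0.002 | rot after turn, shift cm [-0.07 -0.4   7.71]
```

send_rows --steps '[[[0,-0.2,0.8,0,0.35],[0,-0.2,1.4,0,0.35],[0,0,1.6,0,0.35],[0,0,1.6,0,0.35],[0,0,1.6,0,0.35],[0,0,1.6,0,0.35],[0,0,1.2,0,0.35],[0,0,0.6,0,0.35],[0,0,0,0,0.35]]]'

```text
clock: 44.58
position: [521.3, -176.3, 66.2]
ee_rot: [0.995, -0.093, 0.023, 0.015]
contact_force: [-0.1, 0.8, -0.3]
gripper_width: 30.2
```

```bash
python3 -c "
from m import *
go(519.5,-173.2,60,80)"
```

```text
t44.6 pos [ 521.3 -176.3   66.2] jaw 79.3 w 30.2 F [-0.1  0.8 -0.3] tilt [ 0.043 -0.034] j [-0.01  0.42 -0.44  0.05 -0.67  1.36]
 shift cm [-0.26 -0.28  0.6 ] turn -0.013 | rot after turn, shift cm [-0.26 -0.29  0.6 ]
```

send_rows --steps '[[[-0.25,-0.3,0.2,-0.01,0.35],[-0.05,-0.1,0.7,0,0.35],[-0.05,-0.1,0.8,0,0.35],[-0.05,-0.05,0.7,0,0.35],[0,0,0,0,0.35]]]'

```text
clock: 45.0
position: [520.0, -170.6, 40.6]
ee_rot: [0.996, -0.088, 0.025, 0.015]
contact_force: [-0.5, -1.0, 0.5]
gripper_width: 30.0
```

```bash
python3 -c "
from m import *
go(519.5,-172.8,27,80)
im,d=optics.get_image('side');cv2.imwrite('pics/s11.png',cv2.resize(im[130:250,270:410],None,fx=5,fy=5,interpolation=2))"
```

```text
t45.0 pos [ 520.  -170.6   40.6] jaw 79.9 w 30.0 F [-0.5 -1.   0.5] tilt [ 0.046 -0.034] j [-0.    0.45 -0.48  0.06 -0.6   1.35]
 shift cm [-0.08  0.19  1.37] turn -0.002 | rot after turn, shift cm [-0.08  0.19  1.37]
```

View pics/s11.png

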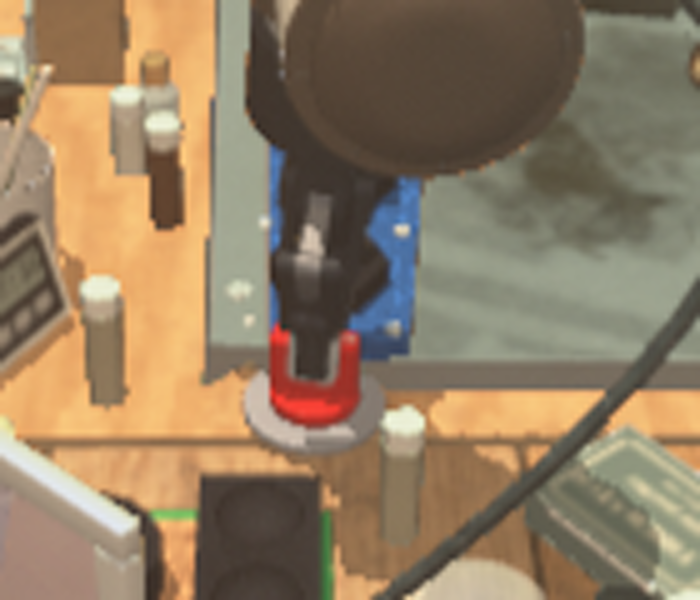

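The fingers straddle the knob bar centrally at (312,355).

send_rows --steps '[[[-0.05,0.1,0.6,0,0.35],[-0.05,0,0.5,0,0.35],[0,0,0,0,0.35],[0,0,0,0,0],[0,0,0,0,0],[0,0,0,0,0],[0,0,0,0,0],[0,0,0,0,0]]]'

```text
clock: 45.72
position: [520.3, -173.6, 30.4]
ee_rot: [0.996, -0.089, 0.026, 0.015]
contact_force: [0.1, -0.5, -1.2]
gripper_width: 12.4
```

```bash
python3 -c "
from m import *
go(519.5,-173.2,27,80)"
```

```text
t45.7 pos [ 520.3 -173.6   30.4] jaw 79.8 w 12.4 F [ 0.1 -0.5 -1.2] tilt [ 0.049 -0.035] j [-0.01  0.47 -0.49  0.06 -0.57  1.35]
 shift cm [-0.11 -0.04  0.33] turn -0.004 | rot after turn, shift cm [-0.11 -0.04  0.33]
```

send_rows --steps '[[[0,0,0,0.08,0],[0,0,0,0.1,0],[0,0,0,0.1,0],[0,0,0,0.1,0],[0,0,0,0,0]]]'

```text
clock: 46.13
position: [520.5, -173.3, 30.4]
ee_rot: [0.959, -0.283, 0.029, 0.01]
contact_force: [0.4, -1.0, -1.8]
gripper_width: 12.3
```

```bash
python3 -c "
from m import *
go(519.5,-173.2,27,60)"
```

```text
t46.1 pos [ 520.5 -173.3   30.4] jaw 57.1 w 12.3 F [ 0.4 -1.  -1.8] tilt [ 0.049 -0.035] j [-0.01  0.47 -0.49  0.07 -0.57  0.95]
 shift cm [-0.11  0.04  0.33] turn -0.050 | rot after turn, shift cm [-0.11  0.04  0.33]
```

send_rows --steps '[[[0,0,0,0.1,0],[0,0,0,0.1,0],[0,0,0,0.1,0],[0,0,0,0.1,0],[0,0,0,0.1,0],[0,0,0,0.1,0],[0,0,0,0.1,0],[0,0,0,0.1,0],[0,0,0,0,0]]]'

```text
clock: 46.88
position: [521.0, -172.9, 30.4]
ee_rot: [0.772, -0.635, 0.029, 0.001]
contact_force: [1.9, 0.2, -1.2]
gripper_width: 12.5
```

send_rows --steps '[[[0,0,0,0.05,0],[0,0,0,0.05,0],[0,0,0,0.04,0],[0,0,0,0.04,0]]]'

```text
clock: 47.22
position: [521.2, -172.9, 30.4]
ee_rot: [0.719, -0.695, 0.029, 0.001]
contact_force: [1.2, 0.9, -1.6]
gripper_width: 12.5
```

```bash
python3 -c "
from m import *
go(519.5,-173.2,27,4)
print(arm.read_state()['wrist_torque'])"
```

```text
t47.2 pos [ 521.2 -172.9   30.4] jaw 2.0 w 12.5 F [ 1.2  0.9 -1.6] tilt [ 0.04  -0.042] j [-0.    0.47 -0.48  0.08 -0.58 -0.03]
 shift cm [0.01 0.18 0.34] turn -0.035 | rot after turn, shift cm [0.01 0.18 0.34]
[0.17945501 0.44324819 1.2793095 ]
```

send_rows --steps '[[[0,0,0,0.06,0],[0,0,0,0.06,0],[0,0,0,0.06,0]]]'

```text
clock: 47.47
position: [521.3, -172.8, 30.6]
ee_rot: [-0.67, 0.741, -0.03, -0.003]
contact_force: [-0.8, -0.8, -2.2]
gripper_width: 12.8
```

```bash
python3 -c "
from m import *
go(519.5,-173.2,27,4)
print(arm.read_state()['wrist_torque'])"
```

```text
t47.5 pos [ 521.3 -172.8   30.6] jaw 174.3 w 12.8 F [-0.8 -0.8 -2.2] tilt [ 0.035 -0.048] j [ 0.    0.47 -0.49  0.09 -0.58 -0.17]
 shift cm [0.04 0.19 0.36] turn -0.169 | rot after turn, shift cm [0.01 0.19 0.36]
[0.1742099  0.6447662  3.74757752]
```

send_rows --steps '[[[0,0,0,0,0.3],[0,0,0,0,0.35],[0,0,0,0,0.35],[0,0,-0.5,0,0.35],[0,0,-1,0,0.35],[0,0,-1.5,0,0.35],[0,0,-1.5,0,0.35],[0,0,-1.5,0,0.35],[0,0,-1.5,0,0.35],[0,0,-1.5,0,0.35]]]'

```text
clock: 48.3
position: [516.5, -168.0, 125.9]
ee_rot: [-0.677, 0.735, -0.028, -0.004]
contact_force: [0.0, -0.4, 0.2]
gripper_width: 29.6
```

send_rows --steps '[[[1,1.5,0,0,0.35],[1,1.5,-0.5,0,0.35],[1,1.5,-0.5,0,0.35],[1,1.5,-0.5,0,0.35],[1,1.5,0,0,0.35],[1,1.5,0,0,0.35],[1,1.5,0,0,0.35],[0.5,1,0,0,0.35],[0,0,0,0,0.35]]]'

```text
clock: 49.05
position: [393.8, -235.1, 152.8]
ee_rot: [-0.68, 0.733, -0.037, 0.005]
contact_force: [0.7, -0.1, -0.9]
gripper_width: 29.8
```

```bash
python3 -c "
from m import *
go(519.5,-173.2,27,4)
im,d=optics.get_image('top');np.savez('pics/x_top',im=im,d=d); m=masks(im)
C=cloud('top',d)
print('bars z68',np.round(rects('top',m['brass'],68,(322,180,430,230),15),1)); print('red z48',np.round(rects('top',m['red'],48,(295,175,335,220),5),1))
for p in [(512.4,-243.8,68),(504.5,-323.4,68),(496.6,-403,68)]:
    u,v=proj('top',[p])[0].round().astype(int); print('top z',C[v-1:v+2,u-1:u+2,2].round(0).ravel())
print('pad',blob(d,15,60,25,(490,660),(-130,10)),'tin',blob(d,15,40,23,(330,440),(-150,-40)))
cv2.imwrite('pics/t12.png',cv2.resize(im[140:290,240:440],None,fx=4,fy=4,interpolation=2))"
```

```text
t49.0 pos [ 393.8 -235.1  152.8] jaw 175.8 w 29.8 F [ 0.7 -0.1 -0.9] tilt [ 0.057 -0.048] j [-0.16  0.15 -0.57  0.05 -0.79  0.04]
 shift cm [ -7.68 -11.29  12.97] turn -0.144 | rot after turn, shift cm [ -5.99 -12.27  12.97]
bars z68 [[ 496.6 -403.    20.7   41.8  113.4]
 [ 505.4 -322.4   19.3   43.2  179.3]
 [ 512.3 -243.8   21.    44.1   56. ]]
red z48 [[ 518.7 -173.    38.2   39.6  146. ]]
top z [70. 69. 68. 68. 68. 68. 70. 71. 69.]
top z [68. 72. 68. 69. 69. 66. 69. 67. 72.]
top z [68. 68. 69. 66. 68. 70. 66. 69. 68.]
pad [[544.3 -60.2  52.3 101.4  89.9 544.5 -59.7]
 [614.8 -64.6  62.4  64.2  44.7 614.5 -63.9]] tin [[393.6 -98.8  56.6  63.5  36.6 393.  -99.2]]
```

View pics/t12.png

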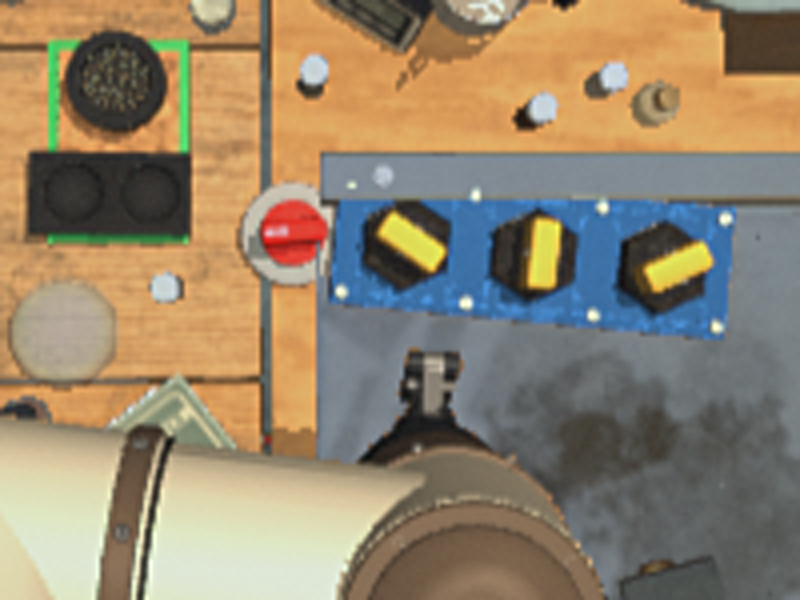

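The puck and mould are upright on the pad, all three dies are seated with bar tops at z ≈ 68, and the tin's visible corner is unmoved. The knob bar at (295,230) runs along the bed, so I measure its angle properly.

```bash
python3 -c "
from m import *
z=np.load('pics/x_top.npz'); im=z['im']; m=masks(im)['red']; v,u=np.nonzero(m[175:220,295:335]); v+=175;u+=295
C=cloud('top',z['d'])
for lo in(38,41,44):
    k=C[v,u,2]>lo; P=ray('top',np.c_[u[k],v[k]],48)[:,:2].astype(np.float32); w,V=np.linalg.eigh(np.cov(P.T)); (c,s,a)=cv2.minAreaRect(P); print(lo,k.sum(),'pca deg',np.degrees(np.arctan2(V[1,1],V[0,1]))%180,np.sqrt(w),c,s,a)
i,d=optics.get_image('side'); h=masks(i)['red']; C=cloud('side',d); v,u=np.nonzero(h[180:230,310:350]);v+=180;u+=310
k=C[v,u,2]>40; P=C[v,u][k][:,:2]; w,V=np.linalg.eigh(np.cov(P.T)); print('side',k.sum(),np.degrees(np.arctan2(V[1,1],V[0,1]))%180,np.sqrt(w),P.mean(0))
cv2.imwrite('pics/k.png',cv2.resize(np.hstack([im[180:220,295:335],i[185:225,312:352]]),None,fx=10,fy=10,interpolation=0))
"
```

```text
38 75 pca deg 94.42024463463274 [ 4.43782452 10.73821609] (515.4159545898438, -173.62001037597656) (38.85627746582031, 19.439231872558594) 89.7724838256836
41 74 pca deg 94.98430543387705 [ 4.3945574  10.74722703] (515.4159545898438, -173.62001037597656) (38.85627746582031, 19.439231872558594) 89.7724838256836
44 74 pca deg 94.98430543387705 [ 4.3945574  10.74722703] (515.4159545898438, -173.62001037597656) (38.85627746582031, 19.439231872558594) 89.7724838256836
side 70 93.86005707251883 [ 4.07001076 12.22485615] [ 519.1644894  -169.25806431]
```

View pics/k.png

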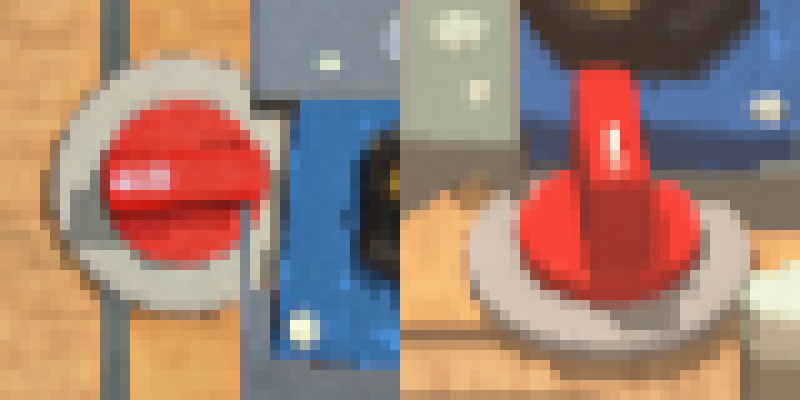

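The knob bar lies at 94–95° in both views, against the 94.1° expected at the 1.4 rad stop, so it is locked. The arm is clear at z 153, and I hand in.

```bash
python3 -c "
from bench import job
print(job.job_done())"
```

```text
the job is handed in; nothing more can be done
None
```

The job is done and handed in at about 49 s of the 210 s allowed. I lifted the mould and then the puck onto the parking pad, put the three dies into the three pockets, and turned the knob clockwise until it stopped.

What the last checks showed:
- **Dies:** all three are released. Their bar tops measure z ≈ 68 mm, which is the fully home height, and their centres are within about 1.5 mm of the pocket centres.
- **Knob:** the bar reads 94–95° in both views, against the 94.1° expected at the stop. When I pushed on, the wrist torque rose to 3.7 N·m and the grip turned about 10° past the stop, so the knob would go no further.
- **Parked things:** the mould sits at (544, -60) and the puck at (615, -64), both upright on the pad.
- **Tin:** in the last picture the arm hid most of it, so its full outline could not be re-measured. The corner in view had not moved, and the gripper never went near it.

Two readings were off:
- **Middle die yaw:** its bar read 179° in the image against about 174° expected. I put this down to the coarse pixels, as the height shows it fully home.
- **Tool tilt:** fast rows let the tool tilt drift to about 7°. I cut it to under 1° before gripping the third die. It was back to about 3° for the knob, without visible effect.

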